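Tug the tool cases and snap the loose one shut

TASK

Three alike tool cases stand side by side on the sloping stand, all looking shut, but the catch of one has not caught. Working from the left case to the right one (left as the robot sees it), tug each lid by its handle, square to the lid, until it stops dead or clearly comes up, without lifting a loose lid more than about 4 cm; at any time after tugging the loose one, press its lid firmly down until its catch snaps home. Leave all three lids shut and the other things on the stand and bench where they are.

Things in the scene. Friction and masses are not known exactly. Their poses are not given: they have to be found in the camera images.
- stand: fixed wooden stand, base board 330 (x) by 620 (y) by 18 mm, with three alike cases side by side on a deck that slopes up, away from the robot, at 30 degrees. Origin on the bench under the middle case; x level to its back, y to its left, z up; turned up to 0.15 rad. The way square out of the lids is (-0.5, 0, 0.866) in these axes, the way up their slope (0.866, 0, 0.5)
- light_bar (a point): centre of the white light bar, 36 mm (x) by 520 mm (y) by 24 mm, on two 22 mm posts below it at the stand's y = +-245 mm, above and just behind the handles; underside 265 mm above the bench. A gripper coming straight down on a handle hits it: come tilted about 30 degrees, square to the lids
- place_left (a point): middle of the handle bar of the case in the left place (stand y = 150 mm), lid shut; fixed to the stand, does not rise with the lid; axes level, as the stand's. All handles: round dark bar 14 mm thick, 90 mm long, along the stand's y, on two posts (72 mm free between), middle 32 mm off the lid's face and 27 mm in from its front edge
- place_middle (a point): middle of the handle bar of the case in the middle place (stand y = 0 mm), lid shut; fixed to the stand, does not rise with the lid; axes level, as the stand's. All lids: the hinge line runs parallel to the bar, 135 mm up the slope from it and 52 mm below it (square to the lid)
- place_right (a point): middle of the handle bar of the case in the right place (stand y = -150 mm), lid shut; fixed to the stand, does not rise with the lid; axes level, as the stand's. All cases: black, 160 mm up the slope, 110 mm wide, 76 mm high with the 20 mm thick yellow lid
- lid_1 (a joint): lid of one of the three cases (in which place is not told). Hinge angle, rad, 0.01 = 1.35 mm at the handle: 0 at rest on its soft seal, grows opening. Tugged with the catch home it gives 4 mm at the handle (0.025 to 0.03) and stops dead; loose, it keeps rising at 2 to 4 N. Let go, it sinks shut without snapping. Pressed hard it goes 5 mm below rest (-0.036) to a stop
- catch_1 (a joint): hidden catch in the case of lid_1, angle in rad: 0 home (lid locked), about 0.4 not caught. It cannot be seen. Only pressing its lid down on the handle or near the front edge, with 7 to 14 N until the lid stops dead about 5 mm below rest, drives it home, where it stays; less travel leaves it part way
- lid_2 (a joint): lid of one of the three cases (in which place is not told). Hinge angle, rad, 0.01 = 1.35 mm at the handle: 0 at rest on its soft seal, grows opening. Tugged with the catch home it gives 4 mm at the handle (0.025 to 0.03) and stops dead; loose, it keeps rising at 2 to 4 N. Let go, it sinks shut without snapping. Pressed hard it goes 5 mm below rest (-0.036) to a stop
- catch_2 (a joint): hidden catch in the case of lid_2, angle in rad: 0 home (lid locked), about 0.4 not caught. It cannot be seen. Only pressing its lid down on the handle or near the front edge, with 7 to 14 N until the lid stops dead about 5 mm below rest, drives it home, where it stays; less travel leaves it part way
- lid_3 (a joint): lid of one of the three cases (in which place is not told). Hinge angle, rad, 0.01 = 1.35 mm at the handle: 0 at rest on its soft seal, grows opening. Tugged with the catch home it gives 4 mm at the handle (0.025 to 0.03) and stops dead; loose, it keeps rising at 2 to 4 N. Let go, it sinks shut without snapping. Pressed hard it goes 5 mm below rest (-0.036) to a stop
- catch_3 (a joint): hidden catch in the case of lid_3, angle in rad: 0 home (lid locked), about 0.4 not caught. It cannot be seen. Only pressing its lid down on the handle or near the front edge, with 7 to 14 N until the lid stops dead about 5 mm below rest, drives it home, where it stays; less travel leaves it part way
- screwdriver: red-handled screwdriver, 190 mm, lying across the stand's front ledge; a bystander, not to be moved
- jar: small clear jar with blue lid, 54 mm across, 75 mm tall, on the stand left of the cases; a bystander, not to be moved
- tape_roll: grey roll of tape, 60 mm across, 26 mm tall, on the stand right of the cases; a bystander, not to be moved
- hammer: hammer, 220 mm, lying on the bench right of the stand; a bystander, not to be moved
- wrench: wrench, 180 mm, lying on the bench left of the stand; a bystander, not to be moved
- mug: blue mug, 90 mm tall, on the bench at the left; a bystander, not to be moved
- spray_can: closed can with orange band, 150 mm tall, on the bench at the right; a bystander, not to be moved

How it is judged (in metres and radians):
On the way, in this order (a step that is already met when the one before it is completed fails the run):
1. the lid in the left place is tugged by its handle: it gives about 2 mm or more at the handle if caught, about 7 mm or more if loose (distance between the grasp point and place_left below 0.07 m and (value of joint lid_1 above 0.05 rad or value of joint any of lid_2, lid_3 above 0.014 rad)), for 0.15 s.
2. the lid in the middle place is tugged by its handle: it gives about 2 mm or more at the handle if caught, about 7 mm or more if loose (distance between the grasp point and place_middle below 0.07 m and (value of joint lid_1 above 0.05 rad or value of joint any of lid_2, lid_3 above 0.014 rad)), for 0.15 s.
3. the lid in the right place is tugged by its handle: it gives about 2 mm or more at the handle if caught, about 7 mm or more if loose (distance between the grasp point and place_right below 0.07 m and (value of joint lid_1 above 0.05 rad or value of joint any of lid_2, lid_3 above 0.014 rad)), for 0.15 s.
At the end, for the whole second after the job is handed in: All three catches are home (within 0.12 rad) and all three lids are shut (within 0.008 rad, about 1 mm at the handle) and at rest (value of joint each of catch_1, catch_2, catch_3 below 0.12 rad and value of joint each of lid_1, lid_2, lid_3 below 0.008 rad and velocity of joint lid_1 below 0.05 rad/s); the robot touches nothing.
It fails at once if a lid is swung wide open (over 0.45 rad, 60 mm at the handle) (value of joint any of lid_1, lid_2, lid_3 above 0.45 rad).
It fails at once if a bystander is moved more than 30 mm (distance of any of screwdriver, jar, tape_roll, hammer, wrench, mug, spray_can from where it was at the start of the episode above 0.03 m).
It also fails if it takes over 48 s, if anything falls off the work surface, if the arm or the gripper's body presses on something with over 40 N, if the wrist force passes 120 N, or if a joint passes its speed limit or range.

ROBOT

A 7-joint arm with a two-finger parallel gripper is mounted at the origin on the work surface. World frame = base frame: x ahead of the robot, y to its left, z up, the work surface at z = 0. Lengths are in m, angles in degrees, forces in N, time in s.
With the tool pointing down it reaches from about 0.425 to 0.875 m from the base axis. Payload 4.7 kg.
Tool frame: the origin (TCP) lies midway between the tips of the shut fingers; the grasp point (between the pads) lies 19 mm behind it; z points along the fingers, y is the direction in which the jaws open and shut (so a half turn about z gives the same grasp; the last joint's range is limited). The gripper opens to 87 mm and grips with 3 to 60 N. Pads are 19 mm wide; open, the fingers measure 117 mm over their backs; the gripper's body (75 mm by 190 mm) begins 51 mm behind the grasp point.
Start: joints at [-66.801, 18.392, -4.016, 83.108, 1.295, 78.541, -3.26], TCP at [0.248, 0.601, 0.189] pointing down, gripper open.
Joint ranges: [-163.93, 163.93], [-17.29, 119.83], [-79.2, 71.16], [3.27, 140.29], [-89.18, 269.18], [5.43, 117.66], [-154.24, 154.24]. Speed limits (degrees/s): [147.25, 147.25, 180, 180, 180, 180, 180].

INTERFACE

Orientations are given as [roll, pitch, yaw] about the fixed x, y, z axes, in that order (R = Rz(yaw) Ry(pitch) Rx(roll)).
In Python, from cell import env gives the robot as it stands. The module is installed in compiled form; this text tells all that it offers.
- The arm moves only by the tool servo_tool, never from a script. Its argument "plan" is a list of rows, each a list of 3 entries, a list of its own where there are three numbers: the opening, from 0 (shut) to 1 (fully open), then the shift along the tool's x, y, z in cm, then the turn, a rotation vector about the tool's x, y, z in degrees. A call has 1 to 20 rows; each row shifts and turns the pose as measured when the row begins, along the tool's axes as they then stand; what a row does not reach is not made up. A row lasts 1/12 s, in which the tool goes at most 41.7 mm and 7.16 degrees, less where a joint would pass 70% of its speed; a pose out of reach is approached as far as the arm can. A call is refused whole if a number of a shift passes 4.17 or a number of a turn 7.16, either way. A call with a gripper value outside its range is refused whole. The fingers move at their own pace and stop on an object; "force" is the grip in N (left out, the last holds). Time passes only in rows, so rows that do not move let the fingers close. It gives the time, the measured TCP pose, the force and the opening at its end, in the units of the state.
- env.get_obs(): the state, without advancing time (a new reading comes with each control period).
- env.read_camera(name): name is "scene" or "top" or "wrist"; returns a dict with "image" (480x640x3 uint8, blue, green, red), "fx", "fy", "cx", "cy" (pixels), "rvec" (rotation vector, rad) and "tvec" (3), from world to camera coordinates, as OpenCV has them; the wrist camera has in their place "T_tool_cam" (4x4, takes a point from camera to tool coordinates, whose origin is the TCP and whose axes are the flange's). Camera axes: x right, y down, z forward; pixel columns grow to the right and rows downward; lengths in m; the calibration is good to about 2 mm. A picture is of the moment at which its call begins: read the wrist's pose just before it. There is no depth.
- env.sign_off(): hands the job in, once; it reports no verdict.
The state is a dict: "time_s": time; "qpos": joint angles; "joint_velocities": joint speeds; "effort": joint torques, N m; "tool_pos": TCP position; "tool_rot": TCP orientation; "force": force on the tool from outside, world axes, zero at the start; "wrist_torque": the same for the moment, N m; "grip_width": finger opening in m.
Only numpy, scipy, OpenCV 4.12 (cv2) and the standard library are available. Lean on these libraries where they do the work, as an engineer would, in place of code of your own. Each camera call takes 0.05 s, during which the arm holds its last target. There are 200 camera calls.

## Working session

There is one attempt and no reset: what is moved stays moved. The work goes in short steps, Python scripts to look and compute and a tool call to move; the robot and the scene stay as the last step left them, time stands still between calls to the robot, and variables do not carry over. Pictures are saved under pics/ and viewed, about 8 in all and at most 12, crops included, and the job is handed in when it is done.

Besides the shell and the picture viewer there is one more tool, called as a command line: name --argument value ..., lists and objects as JSON in quotes. servo_tool: Moves the arm, as the interface text tells. Its arguments: {"type":"object","properties":{"plan":{"type":"array"},"force":{"type":"number"}},"required":["plan"]}

```bash
mkdir -p pics; python3 - <<'E'
from cell import env
import cv2
o=env.get_obs();print({k:o[k] for k in('time_s','tool_pos','tool_rot','force','grip_width')})
import pickle
d={}
for n in("scene","top","wrist"):
    c=env.read_camera(n);cv2.imwrite(f"pics/{n}0.png",c["image"]);d[n]=c
    print(n,{k:v for k,v in c.items() if k!='image'})
pickle.dump(d,open("cams.pkl","wb"))
E
```

```text
{'time_s': 0.0, 'tool_pos': array([0.24741603, 0.60039942, 0.18807023]), 'tool_rot': array([-1.79891212e+02,  5.42998974e-03,  1.57611740e+02]), 'force': array([0.10842799, 0.58142974, 0.06804063]), 'grip_width': 0.08686250019338385}
scene {'fx': 562.4090873550505, 'fy': 562.4090873550505, 'cx': 327.62475802667797, 'cy': 238.64586296191624, 'rvec': array([ 1.69481744,  2.00352904, -0.70617808]), 'tvec': array([ 0.08900759, -0.33473574,  1.98820038])}
top {'fx': 458.7954554884797, 'fy': 458.7954554884797, 'cx': 317.3612159893961, 'cy': 245.49546702290905, 'rvec': array([ 2.10458332, -2.15629942,  0.1548502 ]), 'tvec': array([0.03125288, 0.60637719, 1.29472766])}
wrist {'fx': 335.8517144500267, 'fy': 335.8517144500267, 'cx': 314.9313766581872, 'cy': 237.59235740034086, 'T_tool_cam': array([[ 6.44308137e-04, -9.56645642e-01, -2.91253669e-01,
         8.00885600e-02],
       [ 9.99999556e-01,  4.16025079e-04,  8.45720750e-04,
         7.54409863e-05],
       [-6.87886239e-04, -2.91254085e-01,  9.56645485e-01,
        -1.95800652e-01],
       [ 0.00000000e+00,  0.00000000e+00,  0.00000000e+00,
         1.00000000e+00]])}
```

View pics/scene0.png

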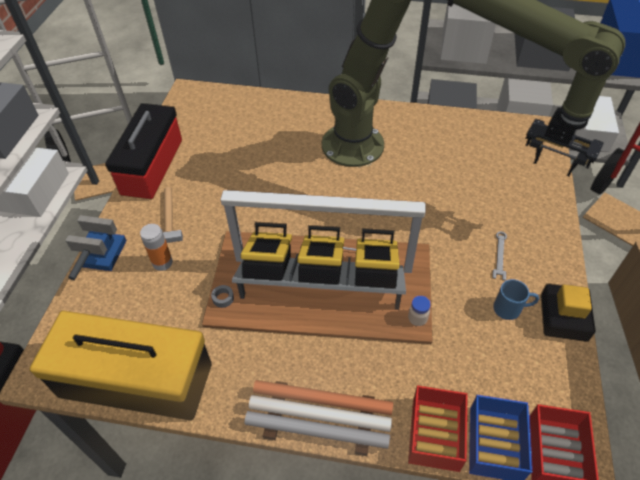

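View pics/top0.png

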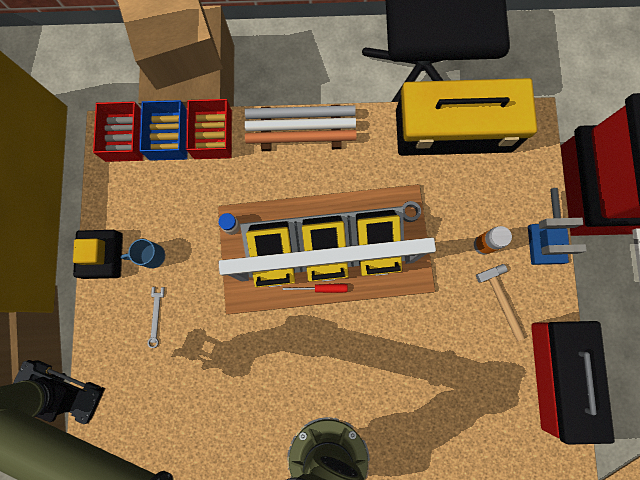

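The scene view shows the three cases behind the light bar, with handle bars at about (270,226), (323,230) and (378,234). In the top view the bar runs (220,267)–(435,245), and the handles lie just below it at about (273,281), (327,275) and (381,268).

```bash
python3 - <<'E'
import cv2,numpy as np
s=cv2.imread("pics/scene0.png")[180:300,210:440];t=cv2.imread("pics/top0.png")[225:305,215:445]
s=cv2.resize(s,(690,360),interpolation=cv2.INTER_CUBIC);t=cv2.resize(t,(690,240),interpolation=cv2.INTER_CUBIC)
cv2.imwrite("pics/c1.png",np.vstack([s,t]))
E
```

```text
(no output)
```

View pics/c1.png

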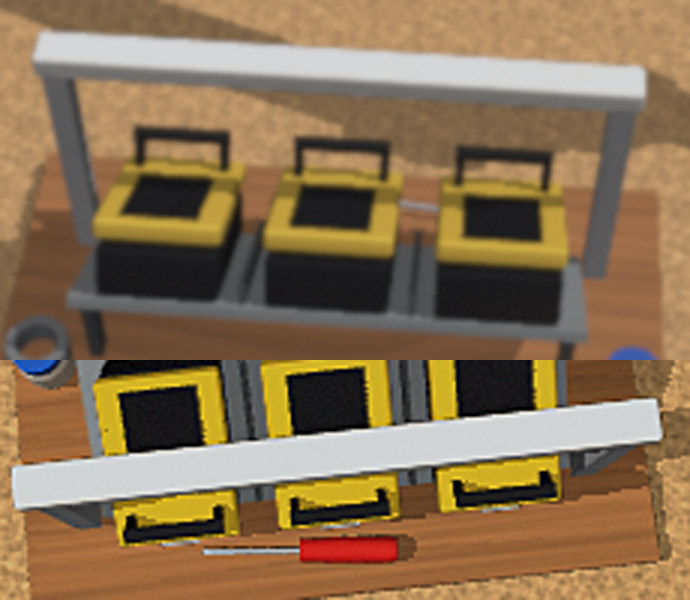

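The crop shows all three handle bars clearly in both views, so I'll triangulate them. I'll get the yaw from the line through the three handles and check the light bar the same way.

```bash
cat > h.py <<'E'
import cv2,numpy as np,pickle
from scipy.spatial.transform import Rotation as R
def ray(c,uv):
    Rm=cv2.Rodrigues(c["rvec"])[0];C=-Rm.T@c["tvec"]
    d=Rm.T@np.array([(uv[0]-c["cx"])/c["fx"],(uv[1]-c["cy"])/c["fy"],1]);return C,d/np.linalg.norm(d)
def tri(rays):
    A=np.zeros((3,3));b=np.zeros(3)
    for C,d in rays:
        P=np.eye(3)-np.outer(d,d);A+=P;b+=P@C
    p=np.linalg.solve(A,b);return p,[np.linalg.norm((np.eye(3)-np.outer(d,d))@(p-C)) for C,d in rays]
E
python3 - <<'E'
from h import *
d=pickle.load(open("cams.pkl","rb"));S,T=d["scene"],d["top"]
fs=lambda x,y:((x+.5)/3-.5+210,(y+.5)/3-.5+180)
ft=lambda x,y:((x+.5)/3-.5+215,(y-360+.5)/3-.5+225)
P=[]
for n,a,b in(("L",(504.5,154),(174,530.5)),("M",(343,144),(338.5,512)),("R",(182.5,133),(503,494))):
    p,e=tri([ray(S,fs(*a)),ray(T,ft(*b))]);print(n,p,e);P.append(p)
v=P[0]-P[2];yaw=np.arctan2(-v[0],v[1]);print("len",np.linalg.norm(v),"yaw",np.degrees(yaw))
for e in((14,487),(660,420)):
    C,dd=ray(T,ft(*e));print("bar end",C+dd*(0.289-C[2])/dd[2])
# target tool pose: z axis into lid, y along slope
for s in (1,-1):
    z=R.from_euler('z',yaw).apply([.5,0,-.866]);y=s*R.from_euler('z',yaw).apply([.866,0,.5]);x=np.cross(y,z)
    Rt=R.from_matrix(np.c_[x,y,z]);print(Rt.as_euler('xyz',degrees=True))
    o=R.from_euler('xyz',[-179.89,0,157.61],degrees=True)
    print("turn(tool)",np.degrees((o.inv()*Rt).as_rotvec()))
E
```

```text
L [0.49696589 0.13725256 0.14069646] [np.float64(0.0007792374831986412), np.float64(0.000779237483198551)]
M [ 0.51002089 -0.01142526  0.14141092] [np.float64(0.0012401377185868479), np.float64(0.0012401377185868644)]
R [ 0.52261171 -0.16026044  0.1429784 ] [np.float64(0.0021239148340838764), np.float64(0.002123914834083866)]
len 0.29862501593132307 yaw 4.926755572064604
bar end [0.52200949 0.248646   0.289     ]
bar end [ 0.56284112 -0.2669799   0.289     ]
[149.99927222   0.          94.92675557]
turn(tool) [-27.01959433 -16.33758993  61.20611585]
[-149.99927222    0.          -85.07324443]
turn(tool) [  18.56679309  -30.7063171  -114.15619276]
```

The three handles triangulate consistently, with a length of 299 mm against the expected 300 and yaw of about 4.8°. Before choosing a tilt I need the gripper's body shape, so I can judge its clearance to the light bar.

```bash
python3 - <<'E'
import cv2,numpy as np
s=cv2.imread("pics/scene0.png")[80:190,505:640];t=cv2.imread("pics/top0.png")[345:435,0:120]
s=cv2.resize(s,(400,326));t=cv2.resize(t,(400,300));w=cv2.resize(cv2.imread("pics/wrist0.png"),(400,300))
cv2.imwrite("pics/c2.png",np.hstack([s[:300],w]))
E
```

```text
(no output)
```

View pics/c2.png

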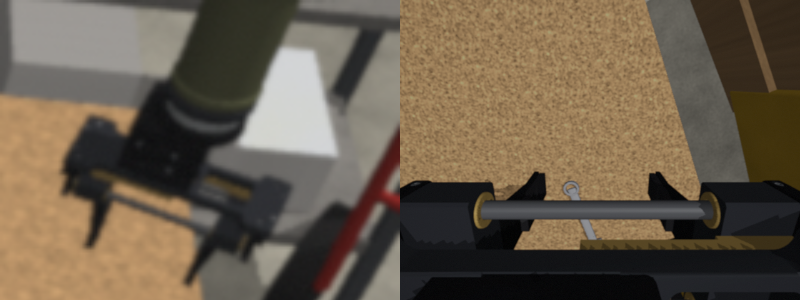

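The gripper body is wide along the jaw direction, so at 30° it would come close to the light bar. I'll tilt to about 50° with a narrow opening, tugging along the lid normal. Next I'll plan the approach rows.

```bash
cat >> h.py <<'E'
H={"L":np.array([.497,.137,.1415]),"M":np.array([.510,-.0115,.1415]),"R":np.array([.5225,-.1605,.1415])}
YAW=4.8;Z=R.from_euler('z',YAW,degrees=True)
OUT=Z.apply([-.5,0,.866]);UP=Z.apply([.866,0,.5]);LEFT=Z.apply([0,1,0])
def tool(tilt): return R.from_euler('xyz',[180-tilt,0,90+YAW],degrees=True)
def rows(p1,R1,vmax=.035,p0=None,R0=None,n=None,turn=6.5):
    from cell import env
    o=env.get_obs()
    if p0 is None:p0=o["tool_pos"];R0=R.from_euler('xyz',o["tool_rot"],degrees=True)
    rv=(R0.inv()*R1).as_rotvec();n=n or int(max(np.ceil(np.linalg.norm(p1-p0)/vmax),np.ceil(np.degrees(np.linalg.norm(rv))/turn),1))
    out=[]
    for i in range(n):
        Ri=R0*R.from_rotvec(rv*i/n);s=Ri.inv().apply((p1-p0)/n)*100
        out.append([s.round(2).tolist(),np.degrees(rv/n).round(2).tolist()])
    return out
E
python3 - <<'E'
from h import *
Rt=tool(50);a=Rt.as_matrix()[:,2]
p=H["L"]-.10*a+[0,0,.04];print(p)
for r in rows(p,Rt): print(r)
E
```

```text
[0.42066422 0.13058991 0.24577876]
[[-2.26, -2.46, -0.38], [-2.99, -1.82, 3.91]]
[[-2.44, -2.28, -0.43], [-2.99, -1.82, 3.91]]
[[-2.6, -2.08, -0.46], [-2.99, -1.82, 3.91]]
[[-2.75, -1.87, -0.48], [-2.99, -1.82, 3.91]]
[[-2.88, -1.66, -0.48], [-2.99, -1.82, 3.91]]
[[-3.0, -1.43, -0.47], [-2.99, -1.82, 3.91]]
[[-3.11, -1.2, -0.44], [-2.99, -1.82, 3.91]]
[[-3.2, -0.96, -0.4], [-2.99, -1.82, 3.91]]
[[-3.27, -0.72, -0.34], [-2.99, -1.82, 3.91]]
[[-3.32, -0.48, -0.27], [-2.99, -1.82, 3.91]]
[[-3.35, -0.24, -0.18], [-2.99, -1.82, 3.91]]
[[-3.36, -0.01, -0.08], [-2.99, -1.82, 3.91]]
[[-3.35, 0.22, 0.03], [-2.99, -1.82, 3.91]]
[[-3.33, 0.45, 0.16], [-2.99, -1.82, 3.91]]
[[-3.28, 0.66, 0.29], [-2.99, -1.82, 3.91]]
```

servo_tool --plan '[[0.4, [-2.3, -2.5, -0.4], [-3, -1.8, 3.9]], [0.4, [-2.4, -2.3, -0.4], [-3, -1.8, 3.9]], [0.4, [-2.6, -2.1, -0.5], [-3, -1.8, 3.9]], [0.4, [-2.75, -1.9, -0.5], [-3, -1.8, 3.9]], [0.4, [-2.9, -1.7, -0.5], [-3, -1.8, 3.9]], [0.4, [-3, -1.4, -0.5], [-3, -1.8, 3.9]], [0.4, [-3.1, -1.2, -0.4], [-3, -1.8, 3.9]], [0.4, [-3.2, -1, -0.4], [-3, -1.8, 3.9]], [0.4, [-3.3, -0.7, -0.3], [-3, -1.8, 3.9]], [0.4, [-3.3, -0.5, -0.3], [-3, -1.8, 3.9]], [0.4, [-3.3, -0.2, -0.2], [-3, -1.8, 3.9]], [0.4, [-3.3, 0, -0.1], [-3, -1.8, 3.9]]]' --force 30

```text
time_s: 1.15
tool_pos: [0.4233, 0.2917, 0.1719]
tool_rot: [144.3, 9.5, 106.3]
force: [-0.1, -0.8, -0.5]
grip_width: 0.0348
```

```bash
python3 - <<'E'
from h import *
from cell import env
o=env.get_obs();print(o["qpos"].round(1))
Rt=tool(50);a=Rt.as_matrix()[:,2]
p=H["L"]-.10*a+[0,0,.01];print(o["tool_pos"],o["tool_rot"],p)
for r in rows(p,Rt): print(r)
E
```

```text
[-54.7 -17.2  -5.5 130.4  37.6  51.3 -60.9]
[0.42330173 0.29174783 0.17193037] [144.34504815   9.47250016 106.32595272] [0.42066422 0.13058991 0.21577876]
[[-3.18, -0.57, -0.85], [-2.66, -0.18, 2.98]]
[[-3.21, -0.36, -0.86], [-2.66, -0.18, 2.98]]
[[-3.22, -0.16, -0.86], [-2.66, -0.18, 2.98]]
[[-3.23, 0.05, -0.85], [-2.66, -0.18, 2.98]]
[[-3.22, 0.26, -0.84], [-2.66, -0.18, 2.98]]
```

The 50° tilt runs out of joint range: j2 is at its limit of -17.2. If the carriages move in with the fingers, about 35° would clear the bar, so I'll check that now.

```bash
python3 - <<'E'
from h import *
from cell import env
w=env.read_camera("wrist")["image"];s=env.read_camera("scene")["image"]
cv2.imwrite("pics/w1.png",np.hstack([cv2.resize(w,(400,300)),cv2.resize(s[80:290,320:600],(400,300))]))
E
```

```text
(no output)
```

View pics/w1.png

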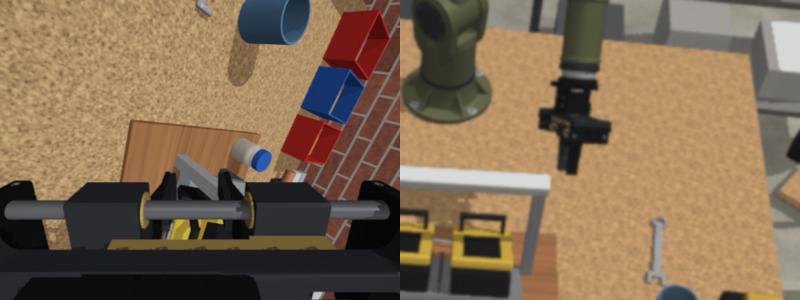

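The carriages slide, but fixed end plates stay at the full 190 mm. With the jaws across the bar, the gripper body would therefore foul the light bar at any tilt I can reach. Instead I'll put the jaws along y and grip one handle post with the bar end, so only the 75 mm side faces the light bar. I'll use a tilt of about 25° and pull square to the lid.

```bash
cat >> h.py <<'E'
def tl(tilt): return tool(tilt)*R.from_euler('z',-90,degrees=True)
E
python3 - <<'E'
from h import *
from cell import env
Rt=tl(25);print(Rt.as_euler('xyz',degrees=True))
o=env.get_obs()
q=np.array([.42,.20,.22])
for r in rows(q,Rt): print(r)
a=Rt.as_matrix()[:,2];G=H["L"]-.0405*LEFT
print(G-.045*a)
for r in rows(G-.045*a,Rt,p0=q,R0=Rt): print(r)
E
```

```text
[ 180.    25.  -175.2]
[[-0.76, -0.02, -0.37], [0.55, 0.88, -6.25]]
[[-0.75, -0.1, -0.38], [0.55, 0.88, -6.25]]
[[-0.72, -0.19, -0.39], [0.55, 0.88, -6.25]]
[[-0.69, -0.27, -0.4], [0.55, 0.88, -6.25]]
[[-0.65, -0.35, -0.41], [0.55, 0.88, -6.25]]
[[-0.61, -0.42, -0.42], [0.55, 0.88, -6.25]]
[[-0.55, -0.49, -0.42], [0.55, 0.88, -6.25]]
[[-0.49, -0.55, -0.42], [0.55, 0.88, -6.25]]
[[-0.42, -0.6, -0.43], [0.55, 0.88, -6.25]]
[[-0.34, -0.65, -0.43], [0.55, 0.88, -6.25]]
[[-0.26, -0.68, -0.42], [0.55, 0.88, -6.25]]
[[-0.18, -0.71, -0.42], [0.55, 0.88, -6.25]]
[0.48143783 0.09505067 0.18228385]
[[-0.79, -2.74, 1.41], [0.0, 0.0, 0.0]]
[[-0.79, -2.74, 1.41], [0.0, 0.0, 0.0]]
[[-0.79, -2.74, 1.41], [0.0, 0.0, 0.0]]
[[-0.79, -2.74, 1.41], [0.0, 0.0, 0.0]]
```

servo_tool --plan '[[0.4, [-0.8, 0, -0.4], [0.6, 0.9, -6.3]], [0.4, [-0.75, -0.1, -0.4], [0.6, 0.9, -6.3]], [0.4, [-0.7, -0.2, -0.4], [0.6, 0.9, -6.3]], [0.4, [-0.7, -0.3, -0.4], [0.6, 0.9, -6.3]], [0.4, [-0.65, -0.35, -0.4], [0.6, 0.9, -6.3]], [0.4, [-0.6, -0.4, -0.4], [0.6, 0.9, -6.3]], [0.4, [-0.55, -0.5, -0.4], [0.6, 0.9, -6.3]], [0.4, [-0.5, -0.55, -0.4], [0.6, 0.9, -6.3]], [0.4, [-0.4, -0.6, -0.4], [0.6, 0.9, -6.3]], [0.4, [-0.3, -0.65, -0.4], [0.6, 0.9, -6.3]], [0.4, [-0.3, -0.7, -0.4], [0.6, 0.9, -6.3]], [0.4, [-0.2, -0.7, -0.4], [0.6, 0.9, -6.3]]]'

```text
time_s: 2.25
tool_pos: [0.4405, 0.235, 0.2161]
tool_rot: [-176.7, 22.7, -169.3]
force: [-0.4, -0.6, -0.9]
grip_width: 0.0346
```

```bash
python3 - <<'E'
from h import *
from cell import env
Rt=tl(25);o=env.get_obs();print(o["qpos"].round(1),o["tool_pos"],o["tool_rot"])
a=Rt.as_matrix()[:,2];G=H["L"]-.0405*LEFT
for r in rows(G-.045*a,Rt): print(r)
E
```

```text
[-40.1 -17.   -2.4 119.4  16.   60.6  51.8] [0.44050028 0.23499815 0.21608612] [-176.70166474   22.73920735 -169.25926472]
[[0.0, -2.86, 0.9], [-0.18, -0.42, 1.1]]
[[-0.05, -2.86, 0.89], [-0.18, -0.42, 1.1]]
[[-0.1, -2.86, 0.88], [-0.18, -0.42, 1.1]]
[[-0.14, -2.86, 0.87], [-0.18, -0.42, 1.1]]
[[-0.19, -2.86, 0.87], [-0.18, -0.42, 1.1]]
```

servo_tool --plan '[[0.4, [0, -2.9, 0.9], [-0.2, -0.4, 1.1]], [0.4, [0, -2.9, 0.9], [-0.2, -0.4, 1.1]], [0.4, [-0.1, -2.9, 0.9], [-0.2, -0.4, 1.1]], [0.4, [-0.1, -2.9, 0.9], [-0.2, -0.4, 1.1]], [0.4, [-0.2, -2.9, 0.9], [-0.2, -0.4, 1.1]], [0.4, [0, 0, 0], [0, 0, 0]]]'

```text
time_s: 2.75
tool_pos: [0.5017, 0.1276, 0.1852]
tool_rot: [179.9, 24.4, -172.6]
force: [0.4, -0.5, -0.4]
grip_width: 0.0348
```

```bash
python3 - <<'E'
from h import *
from cell import env
Rt=tl(25);o=env.get_obs();print(o["qpos"].round(1),o["tool_pos"],o["tool_rot"],o["force"])
a=Rt.as_matrix()[:,2];G=H["L"]-.0405*LEFT
for r in rows(G+.011*a,Rt): print(r)
c=env.read_camera("wrist");w=c["image"].copy()
T=np.eye(4);T[:3,:3]=R.from_euler('xyz',o["tool_rot"],degrees=True).as_matrix();T[:3,3]=o["tool_pos"];T=np.linalg.inv(T@c["T_tool_cam"])
for s in(-.045,.045,-.036,.036):
    p=T[:3,:3]@(H["L"]+s*LEFT)+T[:3,3];u=(int(c["fx"]*p[0]/p[2]+c["cx"]),int(c["fy"]*p[1]/p[2]+c["cy"]));print(u);cv2.circle(w,u,3,(0,0,255),1)
cv2.imwrite("pics/w2.png",w)
E
```

```text
[-12.1 -17.2  -8.  123.6   3.7  49.7  75.4] [0.50167739 0.12758677 0.18524193] [ 179.91810005   24.44903019 -172.64957908] [ 0.43039659 -0.51684168 -0.40939268]
[[1.14, -1.54, 2.43], [0.57, -0.28, 1.16]]
[[1.12, -1.54, 2.44], [0.57, -0.28, 1.16]]
(265, 218)
(390, 222)
(278, 219)
(378, 222)
```

View pics/w2.png

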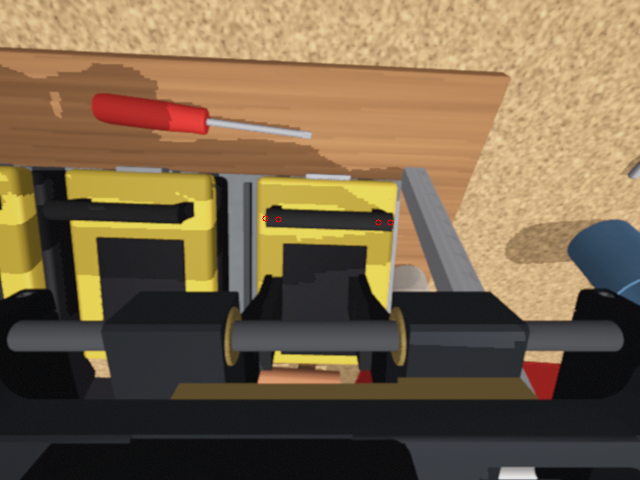

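The predicted bar ends at (265,218) and (390,222) match the visible bar to about 1–2 mm. Now I'll line up over the right post and away from the light bar, then descend.

servo_tool --plan '[[0.45, [1.1, -1.5, 0.6], [0.6, -0.3, 1.2]], [0.45, [1.1, -1.5, 0.6], [0.6, -0.3, 1.2]], [0.45, [0, 0, 0], [0, 0, 0]]]'

```text
time_s: 3.05
tool_pos: [0.5026, 0.1052, 0.1651]
tool_rot: [179.9, 24.9, -175.0]
force: [-0.8, 0.2, 0.1]
grip_width: 0.0384
```

```bash
cat > st.py <<'E'
from h import *
from cell import env
import sys
def st(k,yo,tilt,depth=.011,vmax=.02):
    Rt=tl(tilt);o=env.get_obs();print(o["time_s"],o["qpos"].round(1),o["tool_pos"].round(4),o["tool_rot"].round(1),o["force"].round(1),o["grip_width"].round(4))
    a=Rt.as_matrix()[:,2];G=H[k]+yo*LEFT
    Rc=R.from_euler('xyz',o["tool_rot"],degrees=True);b=Rc.inv()
    d=G-o["tool_pos"];print("bar in tool cm",(b.apply(d)*100).round(2),"stand up/left/out cm",[round(100*float(d@v),2) for v in(UP,LEFT,OUT)],"OUT in tool",b.apply(OUT).round(2))
    for r in rows(G+depth*a,Rt,vmax=vmax): print(r)
st(sys.argv[1],float(sys.argv[2]),float(sys.argv[3]),float(sys.argv[4]) if len(sys.argv)>4 else .011)
E
python3 st.py L -.0405 25
```

```text
Traceback (most recent call last):
  File "st.py", line 10, in <module>
    st(sys.argv[1],float(sys.argv[2]),float(sys.argv[3]),float(sys.argv[4]) if len(sys.argv)>4 else .011)
    ~~^^^^^^^^^^^^^^^^^^^^^^^^^^^^^^^^^^^^^^^^^^^^^^^^^^^^^^^^^^^^^^^^^^^^^^^^^^^^^^^^^^^^^^^^^^^^^^^^^^^
  File "st.py", line 5, in st
    Rt=tl(tilt);o=env.get_obs();print(o["time_s"],o["qpos"].round(1),o["tool_pos"].round(4),o["tool_rot"].round(1),o["force"].round(1),o["grip_width"].round(4))
                                                                                                                                       ^^^^^^^^^^^^^^^^^^^^^
AttributeError: 'float' object has no attribute 'round'
```

```bash
sed -i 's/o\["grip_width"\].round(4)/round(o["grip_width"],4)/' st.py; python3 st.py L -.0405 25
```

```text
3.05 [ -8.6 -17.2  -9.  126.    3.5  46.7  75.4] [0.5026 0.1052 0.1651] [ 179.9   24.9 -175. ] [-0.8  0.2  0.1] 0.0384
bar in tool cm [ 1.26 -0.84  2.02] stand up/left/out cm [-1.43, -0.83, -1.9] OUT in tool [ 0.09  0.   -1.  ]
[[0.63, -0.42, 1.56], [0.1, -0.06, 0.08]]
[[0.63, -0.42, 1.56], [0.1, -0.06, 0.08]]
```

servo_tool --plan '[[0.45, [0.8, -0.8, 0.2], [0, 0, 0]], [0.45, [0.8, -0.2, 0.3], [0, 0, 0]], [0.45, [0.5, 0, 0.3], [0, 0, 0]], [0.45, [0, 0, 0], [0, 0, 0]]]'

```text
time_s: 3.38
tool_pos: [0.4963, 0.1004, 0.1474]
tool_rot: [179.8, 24.7, -174.5]
force: [0.7, -0.1, -0.3]
grip_width: 0.0393
```

```bash
python3 st.py L -.0405 25
```

```text
3.3833 [ -7.8 -17.3  -9.2 128.1   2.8  44.7  76.8] [0.4963 0.1004 0.1474] [ 179.8   24.7 -174.5] [ 0.7 -0.1 -0.3] 0.0393
bar in tool cm [-0.09 -0.42  0.69] stand up/left/out cm [0.03, -0.41, -0.7] OUT in tool [ 0.09  0.01 -1.  ]
[[-0.09, -0.43, 1.79], [0.43, -0.31, 0.6]]
```

servo_tool --plan '[[0.45, [0, -0.4, 0.5], [0.4, 0, 0.5]], [0.45, [-0.1, 0, 0.9], [0, 0, 0]], [0.45, [0, 0, 0.4], [0, 0, 0]], [0.45, [0, 0, 0], [0, 0, 0]]]'

```text
time_s: 3.72
tool_pos: [0.5065, 0.0992, 0.1311]
tool_rot: [-180.0, 24.8, -174.9]
force: [-0.2, -0.6, -0.5]
grip_width: 0.0391
```

```bash
python3 st.py L -.0405 25
```

```text
3.7167 [ -7.3 -14.9  -9.6 128.4   3.8  42.1  75.7] [0.5065 0.0992 0.1311] [-180.    24.8 -174.9] [-0.2 -0.6 -0.5] 0.0391
bar in tool cm [ 0.13 -0.2  -1.21] stand up/left/out cm [-0.02, -0.21, 1.22] OUT in tool [ 0.09  0.   -1.  ]
[[0.13, -0.21, -0.11], [0.11, -0.18, 0.24]]
```

servo_tool --plan '[[0.45, [0.1, -0.2, 0], [0, 0, 0]], [0.0, [0, 0, 0], [0, 0, 0]], [0.0, [0, 0, 0], [0, 0, 0]], [0.0, [0, 0, 0], [0, 0, 0]], [0.0, [0, 0, 0], [0, 0, 0]], [0.0, [0, 0, 0], [0, 0, 0]], [0.0, [0, 0, 0], [0, 0, 0]]]' --force 40

```text
time_s: 4.3
tool_pos: [0.5061, 0.0971, 0.1307]
tool_rot: [180.0, 24.8, -174.9]
force: [0.2, 0.2, 0.3]
grip_width: 0.0068
```

```bash
python3 st.py L -.0405 25
```

```text
4.3 [ -7.2 -15.   -9.4 128.5   3.7  42.   76. ] [0.5061 0.0971 0.1307] [ 180.    24.8 -174.9] [0.2 0.2 0.3] 0.0068
bar in tool cm [ 0.07  0.01 -1.22] stand up/left/out cm [0.04, 0.0, 1.22] OUT in tool [ 0.09  0.   -1.  ]
[[0.07, 0.0, -0.12], [0.12, -0.19, 0.23]]
```

servo_tool --plan '[[0.0, [0, 0, -0.2], [0, 0, 0]], [0.0, [0, 0, -0.2], [0, 0, 0]], [0.0, [0, 0, -0.2], [0, 0, 0]], [0.0, [0, 0, -0.2], [0, 0, 0]]]'

```text
time_s: 4.63
tool_pos: [0.5024, 0.0968, 0.1385]
tool_rot: [180.0, 24.8, -174.9]
force: [-0.4, 0.2, -0.3]
grip_width: 0.0004
```

```bash
python3 st.py L -.0405 25
```

```text
4.6333 [ -7.3 -16.   -9.3 128.3   3.4  43.2  76.3] [0.5024 0.0968 0.1385] [ 180.    24.8 -174.9] [-0.4  0.2 -0.3] 0.0004
bar in tool cm [ 0.06  0.   -0.35] stand up/left/out cm [-0.03, 0.0, 0.36] OUT in tool [ 0.09  0.   -1.  ]
[[0.06, 0.0, 0.75], [0.12, -0.19, 0.24]]
```

Shutting on 6.8 mm and then slipping off without any force is odd, so I need a look.

```bash
python3 - <<'E'
from h import *
from cell import env
w=env.read_camera("wrist")["image"];s=env.read_camera("scene")["image"];t=env.read_camera("top")["image"]
a=cv2.resize(w[200:400,180:480],(480,320));b=cv2.resize(s[180:300,320:440],(320,320));c=cv2.resize(t[200:320,200:500],(800,280)) 
cv2.imwrite("pics/w3.png",np.vstack([np.hstack([a,b]),c]))
E
```

```text
(no output)
```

View pics/w3.png

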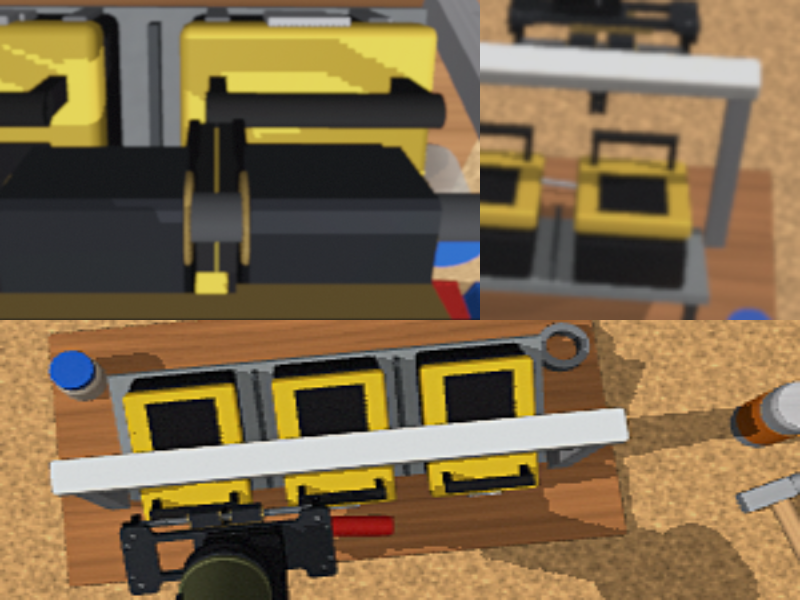

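The closed fingers sit just up-slope of the bar near its right end, so I slid past it and pressed nothing. The bar's height estimate must be off. I'll re-triangulate it from the two wrist views.

```bash
python3 - <<'E'
from h import *
from cell import env
o=env.get_obs();c=env.read_camera("wrist");cv2.imwrite("pics/w3f.png",c["image"])
def wray(pos,rot,uv):
    T=np.eye(4);T[:3,:3]=R.from_euler('xyz',rot,degrees=True).as_matrix();T[:3,3]=pos;T=T@c["T_tool_cam"]
    d=T[:3,:3]@np.array([(uv[0]-c["cx"])/c["fx"],(uv[1]-c["cy"])/c["fy"],1]);return T[:3,3],d/np.linalg.norm(d)
def proj(pos,rot,P):
    T=np.eye(4);T[:3,:3]=R.from_euler('xyz',rot,degrees=True).as_matrix();T[:3,3]=pos;T=np.linalg.inv(T@c["T_tool_cam"])
    p=T[:3,:3]@P+T[:3,3];return (c["fx"]*p[0]/p[2]+c["cx"],c["fy"]*p[1]/p[2]+c["cy"])
pA=([.50167739,.12758677,.18524193],[179.91810005,24.44903019,-172.64957908]);pB=(o["tool_pos"],o["tool_rot"])
A=cv2.imread("pics/w2.png");B=c["image"]
for nm,I,cols in(("A",A,(300,330,360)),("B",B,(350,385,420))):
    for x in cols:
        col=I[:,x].max(1)<80 if False else (I[:,x,2]<75)
        r=range(200,240) if nm=="A" else range(240,292)
        print(nm,x,[y for y in r if col[y]])
for s in(-.045,0,.045): print("pred A",proj(*pA,H["L"]+s*LEFT),"B",proj(*pB,H["L"]+s*LEFT))
# tool axes: where tip projects
print("TCP in B",proj(*pB,np.array(o["tool_pos"])))
E
```

```text
A 300 [210, 211, 212, 213, 214, 215, 216, 217, 218, 219, 220, 221, 222, 223, 224, 225, 226]
A 330 [211, 212, 213, 214, 215, 216, 217, 218, 219, 220, 221, 222, 223, 224, 225, 226, 227, 228]
A 360 [212, 213, 214, 215, 216, 217, 218, 219, 220, 221, 222, 223, 224, 225, 226, 227, 228, 229]
B 350 [258, 259, 260, 261, 262, 263, 264, 265, 266, 267, 268, 269, 270, 271, 272, 273, 274, 275, 276, 277, 278, 290, 291]
B 385 [258, 259, 260, 261, 262, 263, 264, 265, 266, 267, 268, 269, 270, 271, 272, 273, 274, 275, 276, 277, 278, 290, 291]
B 420 [258, 259, 260, 261, 262, 263, 264, 265, 266, 267, 268, 269, 270, 271, 272, 273, 274, 275, 276, 277, 278]
pred A (np.float64(265.47015987652884), np.float64(218.60571079474926)) B (np.float64(307.2938690398215), np.float64(269.485758139938))
pred A (np.float64(328.38327648289805), np.float64(220.78856990707678)) B (np.float64(380.27969937482135), np.float64(269.7089514598446))
pred A (np.float64(390.5566789538635), np.float64(222.94576359654678)) B (np.float64(453.13381632261195), np.float64(269.9317419954295))
TCP in B (np.float64(314.6159076319011), np.float64(268.61080736908326))
```

```bash
python3 - <<'E'
import cv2,numpy as np
f=lambda n,x,y,w,h:cv2.resize(np.clip(cv2.imread(n)[y:y+h,x:x+w].astype(float)*3.5+10,0,255).astype(np.uint8),(400,400),interpolation=cv2.INTER_CUBIC)
cv2.imwrite("pics/z1.png",np.hstack([f("pics/w3f.png",260,230,110,110),f("pics/wrist0.png",340,220,220,220)]))
E
```

```text
(no output)
```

View pics/z1.png

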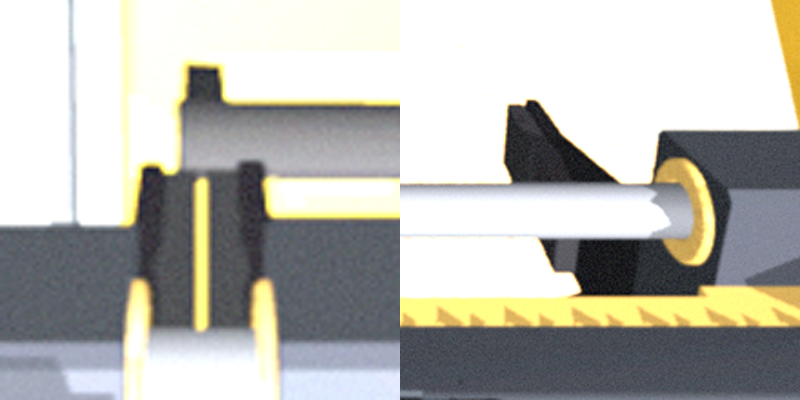

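Evidence so far:
- Comparing tip pixels shut and open puts the visible fingertips about 33 mm behind the reported TCP. That explains the lack of contact; the 6.8 mm reading was just the fingers still closing.
- A grip with the jaws along y also can't work, because the bar itself blocks the inner finger.

So the jaws must go across the bar, with a larger tilt. I'll fit a quick kinematic model from the recorded poses to see which tilts are in range.

```bash
cat > kin.py <<'E'
from h import *
from scipy.optimize import least_squares
import itertools
D=[([-66.801,18.392,-4.016,83.108,1.295,78.541,-3.26],[.2474,.6004,.1881],[-179.89,0,157.61]),
([-54.7,-17.2,-5.5,130.4,37.6,51.3,-60.9],[.4233,.2917,.1719],[144.35,9.47,106.33]),
([-40.1,-17,-2.4,119.4,16,60.6,51.8],[.4405,.235,.2161],[-176.7,22.74,-169.26]),
([-12.1,-17.2,-8,123.6,3.7,49.7,75.4],[.5017,.1276,.1852],[179.92,24.45,-172.65]),
([-8.6,-17.2,-9,126,3.5,46.7,75.4],[.5026,.1052,.1651],[179.9,24.9,-175]),
([-7.3,-14.9,-9.6,128.4,3.8,42.1,75.7],[.5065,.0992,.1311],[-180,24.8,-174.9])]
rot=lambda ax,a:R.from_euler(ax,a,degrees=True)
def fk(q,s,p):
    d,a,b,c,e1,e2,e3,y7=p
    r=rot('z',s[0]*q[0]);t=np.array([0,0,d])
    r=r*rot('y',q[1])*rot('z',s[1]*q[2]);t=t+r.apply([e1,0,a])
    r=r*rot('y',q[3])*rot('z',s[2]*q[4]);t=t+r.apply([e2,0,b])
    r=r*rot('y',q[5]);t=t+r.apply([e3,0,c])
    return t,r*rot('z',s[3]*q[6]+y7)
def fit():
    best=None
    for s in itertools.product((1,-1),repeat=4):
        for y in(0,90,180,270):
            def f(p):
                o=[]
                for q,x,w in D:
                    t,r=fk(q,s,p);o+=list((t-x)*10)+list((rot('xyz',w).inv()*r).as_rotvec())
                return o
            k=least_squares(f,[.2,.5,.48,.38,0,0,0,y])
            if best is None or k.cost<best[0]:best=(k.cost,s,k.x)
    return best
if __name__=="__main__":
    c,s,p=fit();print(c,s,p.round(4));pickle.dump((s,p),open("kin.pkl","wb"))
    lo=np.array([-163.9,-17.2,-79.2,3.3,-89,5.5,-154]);hi=np.array([163.9,119.8,71.1,140.2,269,117.6,154.2])
    for name in"LMR":
      for tilt in(30,35,40,45,50):
        for zb in(.011,-.024):  # bar at tool z=-zb.. TCP past bar
          for flip in(0,180):
            Rt=tool(tilt)*rot('z',flip);P=H[name]-.0*OUT
            for dist,lab in((zb if zb>0 else .042,"g"),):
                T=P+dist*Rt.as_matrix()[:,2]
                g=lambda q:np.r_[(fk(q,s,p)[0]-T)*10,(Rt.inv()*fk(q,s,p)[1]).as_rotvec()]
                b=min((least_squares(g,np.clip([-10,-10,k,125,m,45,w],lo+1,hi-1),bounds=(lo,hi),x_scale=30) for k in(-40,0,40) for m in(-40,40) for w in(-90,90)),key=lambda k:k.cost)
                print(name,tilt,dist,flip,"%.4f"%np.sqrt(2*b.cost),b.x.round(0) if b.cost<1e-4 else "")
E
time timeout 500 python3 kin.py
```

```text
0.10737154367524256 (-1, -1, -1, -1) [ 3.30000e-01  4.70000e-01  5.15800e-01  4.39600e-01 -4.28000e-02
  5.73000e-02 -4.50000e-02  9.00175e+01]
L 30 0.011 0 0.0000 [-29. -16.   4. 132.  18.  37. -32.]
L 30 0.011 180 0.0000 [-23. -16.  -1. 132.  15.  36. 151.]
L 30 0.042 0 0.0000 [-39. -11.  15. 132.  24.  32. -36.]
L 30 0.042 180 0.0000 [-52. -12.  26. 132.  29.  33. 139.]
L 35 0.011 0 0.0306 
L 35 0.011 180 0.0306 
L 35 0.042 0 0.0000 [ -2. -12. -21. 136.  16.  23. -32.]
L 35 0.042 180 0.0000 [-44. -13.  17. 136.  36.  27. 130.]
L 40 0.011 0 0.0806 
L 40 0.011 180 0.0806 
L 40 0.042 0 0.0000 [ -1. -13. -24. 140.  31.  17. -48.]
L 40 0.042 180 0.0000 [ -7. -13. -19. 140.  35.  17. 128.]
L 45 0.011 0 0.1177 
L 45 0.011 180 0.1177 
L 45 0.042 0 0.0653 
L 45 0.042 180 0.0653 
L 50 0.011 0 0.1777 
L 50 0.011 180 0.1777 
L 50 0.042 0 0.1385 
L 50 0.042 180 0.1385 
M 30 0.011 0 0.0051 [  4. -17.   2. 133.  -9.  35.  17.]
M 30 0.011 180 0.0210 
M 30 0.042 0 0.0000 [ -9. -12.  14. 133.  -4.  29.  13.]
M 30 0.042 180 0.0000 [  25.  -12.  -17.  133.  -19.   30. -154.]
M 35 0.011 0 0.0735 
M 35
[... 799 characters left out ...]
.  -5.   6. 131. -41.  32.  69.]
R 35 0.042 180 0.0000 [  34.   -5.   -0.  131.  -42.   32. -110.]
R 40 0.011 0 0.0000 [-16. -16.  50. 135. -28.  27.  63.]
R 40 0.011 180 0.0000 [  15.  -12.   22.  135.  -43.   33. -105.]
R 40 0.042 0 0.0000 [ 10.  -6.  26. 135. -52.  29.  83.]
R 40 0.042 180 0.0000 [ 28.  -6.   9. 135. -54.  31. -95.]
R 45 0.011 0 0.0000 [-16. -17.  54. 138. -44.  25.  82.]
R 45 0.011 180 0.0000 [ -7. -15.  46. 139. -49.  27. -94.]
R 45 0.042 0 0.0000 [ 27.  -6.  13. 138. -69.  31. 102.]
R 45 0.042 180 0.0000 [ 17.  -6.  23. 138. -68.  30. -79.]
R 50 0.011 0 0.0304 
R 50 0.011 180 0.0304 
R 50 0.042 0 0.0188 
R 50 0.042 180 0.0188 
real	3m11.382s
user	3m11.605s
sys	0m0.072s
```

The reach model and images point to a workable plan:
- Tilt about 30°, jaws across the bar and fully open.
- Enter shifted about 30 mm down-slope so the wide frame clears the light bar. Slip up-slope under it at depth, then close.
- With the tips about 33 mm behind the reported TCP, the bar should sit at tool z ≈ -5 cm.

First I'll back off down-slope and rotate.

servo_tool --plan '[[0.3, [1.5, 0.3, -0.6], [0, 0, 0]], [0.6, [1.5, 0.3, -0.6], [0, 0, 6.5]], [1.0, [1.5, 0.3, -0.4], [0, 0, 7]], [1.0, [1, 0.3, 0], [0, 0, 7]], [1.0, [0, 0.3, 0], [0, 0, 7]], [1.0, [0, 0, 0], [0, 0, 7]], [1.0, [0, 0, 0], [0, 0, 7]], [1.0, [0, 0, 0], [0, 0, 7]], [1.0, [0, 0, 0], [0, 0, 7]], [1.0, [0, 0, 0], [0, 0, 7]]]'

```text
time_s: 5.67
tool_pos: [0.4629, 0.1198, 0.1103]
tool_rot: [159.4, 10.2, 119.0]
force: [-0.3, -0.4, -0.6]
grip_width: 0.0591
```

```bash
cat > sj.py <<'E'
from h import *
from cell import env
import sys
# args: case, left offset, tilt, bar wanted in tool y (m), bar wanted in tool z (m)
k,yo,tilt,by,bz=sys.argv[1],*map(float,sys.argv[2:6])
Rt=tool(tilt);o=env.get_obs();print(round(o["time_s"],2),o["qpos"].round(1),o["tool_pos"].round(4),o["tool_rot"].round(1),"F",o["force"].round(1),"M",o["wrist_torque"].round(2),"w",round(o["grip_width"],4))
G=H[k]+yo*LEFT;b=R.from_euler('xyz',o["tool_rot"],degrees=True).inv()
print("bar in tool cm",(b.apply(G-o["tool_pos"])*100).round(2),"OUT in tool",b.apply(OUT).round(2),"F.OUT",round(float(o["force"]@OUT),2))
for r in rows(G-Rt.apply([0,by,bz]),Rt,vmax=.02): print(r)
# clearance: light bar lower-front edge in tool frame
for dx,dz in((.014,.1235),(.014,.1475)):
    P=H[k]+Z.apply([dx,0,dz]);print("light edge in tool cm",(b.apply(P-o["tool_pos"])*100).round(1))
E
python3 sj.py L 0 30 .03 -.006
```

```text
5.67 [-12.  -17.3 -10.5 131.9   5.9  43.5   4.7] [0.4629 0.1198 0.1103] [159.4  10.2 119. ] F [-0.3 -0.4 -0.6] M [-0.08  0.47  0.04] w 0.0591
bar in tool cm [-0.7   4.65 -1.51] OUT in tool [ 0.05 -0.11 -0.99] F.OUT -0.4
[[0.12, 0.41, -0.11], [-1.42, -0.25, 5.22]]
[[0.15, 0.4, -0.1], [-1.42, -0.25, 5.22]]
[[0.19, 0.39, -0.09], [-1.42, -0.25, 5.22]]
[[0.22, 0.37, -0.08], [-1.42, -0.25, 5.22]]
[[0.26, 0.35, -0.07], [-1.42, -0.25, 5.22]]
light edge in tool cm [ -3.4  10.1 -12.3]
light edge in tool cm [ -3.9  10.9 -14.6]
```

servo_tool --plan '[[1.0, [0.1, 0, -0.3], [-1.4, -0.3, 5.2]], [1.0, [0.2, 0, -0.3], [-1.4, -0.3, 5.2]], [1.0, [0.2, 0, -0.3], [-1.4, -0.3, 5.2]], [1.0, [0.2, 0, -0.3], [-1.4, -0.3, 5.2]], [1.0, [0.2, 0, 0], [-1.4, -0.3, 5.2]], [1.0, [0, 0, 0], [0, 0, 0]]]'

```text
time_s: 6.17
tool_pos: [0.4761, 0.1385, 0.0996]
tool_rot: [151.4, 0.1, 93.1]
force: [0.0, 0.4, 0.4]
grip_width: 0.0863
```

```bash
python3 sj.py L 0 30 .03 -.006
```

```text
6.17 [-17.8 -17.3 -10.  135.5  14.9  36.3 -34.9] [0.4761 0.1385 0.0996] [1.514e+02 1.000e-01 9.310e+01] F [0.  0.4 0.4] M [-0.13  0.65 -0.01] w 0.0863
bar in tool cm [-0.27  3.83 -2.69] OUT in tool [-0.02 -0.02 -1.  ] F.OUT 0.35
[[-0.17, 0.42, -1.01], [-0.71, 0.47, -0.71]]
[[-0.17, 0.44, -1.0], [-0.71, 0.47, -0.71]]
light edge in tool cm [ -0.3  11.  -12.9]
light edge in tool cm [ -0.3  12.1 -15. ]
```

servo_tool --plan '[[1.0, [-0.2, 0.6, -0.5], [-0.7, 0.5, -0.7]], [1.0, [-0.1, 0.6, -0.2], [-0.7, 0.5, -0.7]], [1.0, [0, 0, 0], [0, 0, 0]]]'

```text
time_s: 6.42
tool_pos: [0.4858, 0.1387, 0.1057]
tool_rot: [150.5, 0.4, 95.4]
force: [-0.0, -0.4, -0.6]
grip_width: 0.087
```

```bash
python3 sj.py L 0 30 .03 -.052; python3 - <<'E'
from cell import env
import cv2,numpy as np
w=env.read_camera("wrist")["image"];s=env.read_camera("scene")["image"]
cv2.imwrite("pics/w4.png",np.hstack([cv2.resize(w,(480,360)),cv2.resize(s[160:295,320:440],(320,360))]))
E
```

```text
6.42 [-16.7 -17.3  -9.6 135.1  13.5  35.1 -30.3] [0.4858 0.1387 0.1057] [150.5   0.4  95.4] F [-0.  -0.4 -0.6] M [-0.1   0.66 -0.03] w 0.087
bar in tool cm [-0.3   2.71 -2.57] OUT in tool [-0.   -0.01 -1.  ] F.OUT -0.47
[[-0.13, -0.12, 1.33], [-0.27, 0.01, 0.36]]
[[-0.13, -0.12, 1.33], [-0.27, 0.01, 0.36]]
light edge in tool cm [ -0.4  10.  -12.6]
light edge in tool cm [ -0.4  11.2 -14.7]
```

View pics/w4.png

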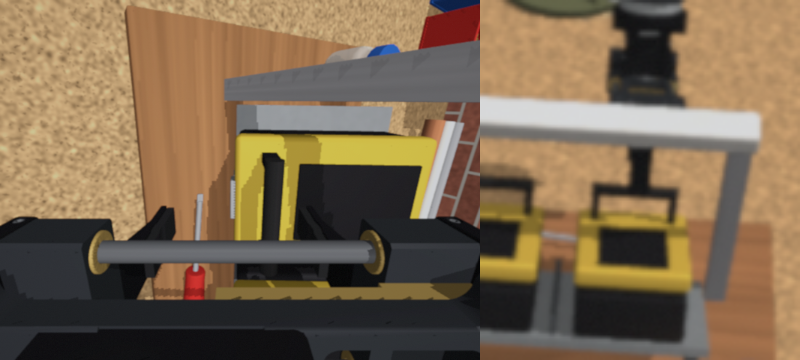

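The picture shows the bar between the open fingers (tips at about (165,208) and (310,210), bar at x≈272), with no contact. I'll descend.

servo_tool --plan '[[1.0, [-0.1, -0.1, 0.7], [0, 0, 0]], [1.0, [-0.1, 0, 0.7], [0, 0, 0]], [1.0, [0, 0, 0.7], [0, 0, 0]], [1.0, [0, 0, 0.4], [0, 0, 0]], [1.0, [0, 0, 0], [0, 0, 0]]]'

```text
time_s: 6.93
tool_pos: [0.4972, 0.1373, 0.0811]
tool_rot: [150.6, 0.4, 95.4]
force: [-1.0, -0.5, 0.1]
grip_width: 0.0868
```

```bash
python3 sj.py L 0 30 0 -.052
```

```text
6.93 [-15.8 -13.6  -9.9 135.6  15.5  31.1 -31.8] [0.4972 0.1373 0.0811] [150.6   0.4  95.4] F [-1.  -0.5  0.1] M [-0.12  0.61 -0.  ] w 0.0868
bar in tool cm [-0.07  2.95 -5.27] OUT in tool [-0.   -0.01 -1.  ] F.OUT 0.57
[[-0.03, 1.5, -0.04], [-0.3, 0.03, 0.37]]
[[-0.02, 1.5, -0.03], [-0.3, 0.03, 0.37]]
light edge in tool cm [ -0.2  10.2 -15.3]
light edge in tool cm [ -0.2  11.4 -17.4]
```

servo_tool --plan '[[0.85, [0, 0.5, 0], [0, 0, 0]], [0.7, [0, 0.5, 0], [0, 0, 0]], [0.6, [0, 0.5, 0], [0, 0, 0]], [0.6, [0, 0, 0], [0, 0, 0]]]'

```text
time_s: 7.27
tool_pos: [0.5114, 0.1386, 0.0886]
tool_rot: [150.7, 0.4, 95.4]
force: [0.6, 0.1, 0.1]
grip_width: 0.0681
```

```bash
python3 sj.py L 0 30 0 -.052; python3 - <<'E'
from cell import env
import cv2,numpy as np
s=env.read_camera("top")["image"];t=env.read_camera("scene")["image"]
cv2.imwrite("pics/w5.png",np.hstack([cv2.resize(s[220:350,200:320],(390,420)),cv2.resize(t[140:270,330:450],(390,420))]))
E
```

```text
7.27 [-15.7 -12.2  -9.2 133.6  15.3  31.7 -30.7] [0.5114 0.1386 0.0886] [150.7   0.4  95.4] F [0.6 0.1 0.1] M [-0.09  0.61  0.02] w 0.0681
bar in tool cm [-0.06  1.33 -5.33] OUT in tool [-0.   -0.01 -1.  ] F.OUT -0.21
[[-0.06, 1.39, -0.13], [-0.66, 0.08, 0.76]]
light edge in tool cm [ -0.2   8.6 -15.4]
light edge in tool cm [ -0.2   9.8 -17.5]
```

View pics/w5.png

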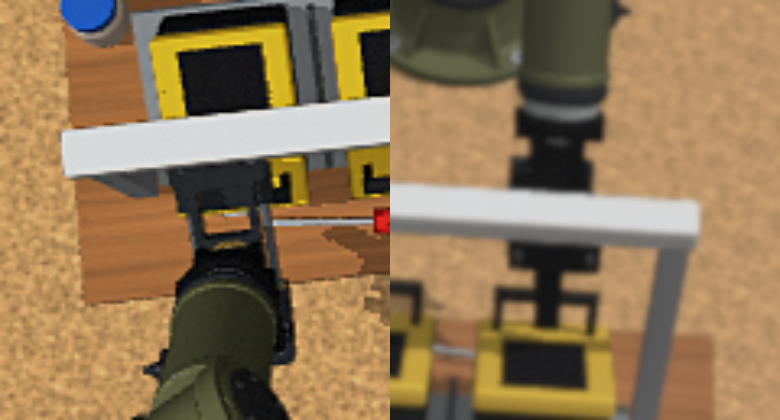

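The gripper frame slides in under the light bar without touching it. I'll centre on the bar and close.

servo_tool --plan '[[0.5, [0, 0.5, 0], [0, 0, 0]], [0.4, [0, 0.5, 0], [0, 0, 0]], [0.3, [0, 0.35, 0], [0, 0, 0]], [0.1, [0, 0, 0], [0, 0, 0]], [0.0, [0, 0, 0], [0, 0, 0]], [0.0, [0, 0, 0], [0, 0, 0]], [0.0, [0, 0, 0], [0, 0, 0]], [0.0, [0, 0, 0], [0, 0, 0]], [0.0, [0, 0, 0], [0, 0, 0]]]' --force 40

```text
time_s: 8.12
tool_pos: [0.5219, 0.1393, 0.094]
tool_rot: [150.9, 0.5, 95.4]
force: [0.1, 0.6, -1.1]
grip_width: 0.0123
```

```bash
python3 sj.py L 0 30 0 -.052
```

```text
8.12 [-15.7 -11.1  -8.6 131.9  15.   32.4 -29.8] [0.5219 0.1393 0.094 ] [150.9   0.5  95.4] F [ 0.1  0.6 -1.1] M [-0.08  0.65 -0.01] w 0.0123
bar in tool cm [-0.03  0.13 -5.37] OUT in tool [-0.   -0.02 -1.  ] F.OUT -1.03
[[-0.02, 0.21, -0.17], [-0.88, 0.13, 0.77]]
light edge in tool cm [ -0.2   7.4 -15.5]
light edge in tool cm [ -0.2   8.5 -17.6]
```

servo_tool --plan '[[0.0, [0, 0, 0], [0, 0, 0]], [0.0, [0, 0, -0.15], [0, 0, 0]], [0.0, [0, 0, -0.15], [0, 0, 0]]]'

```text
time_s: 8.37
tool_pos: [0.5216, 0.1393, 0.0951]
tool_rot: [150.8, 0.4, 95.4]
force: [34.6, 6.8, -31.5]
grip_width: 0.0125
```

```bash
python3 sj.py L 0 30 0 -.052|head -2
```

```text
8.37 [-15.7 -11.3  -8.5 132.   14.8  32.4 -29.6] [0.5216 0.1393 0.0951] [150.8   0.4  95.4] F [ 34.6   6.8 -31.5] M [0.48 0.02 0.52] w 0.0125
bar in tool cm [-0.03  0.11 -5.26] OUT in tool [-0.   -0.01 -1.  ] F.OUT -44.76
```

Force jumped to 45 N after only 1 mm, so I'll relieve it at once.

servo_tool --plan '[[0.0, [0, 0, 0.15], [0, 0, 0]]]'

```text
time_s: 8.45
tool_pos: [0.5221, 0.1393, 0.093]
tool_rot: [150.8, 0.4, 95.4]
force: [-7.7, -0.8, 6.1]
grip_width: 0.0126
```

```bash
python3 sj.py L 0 30 0 -.052|head -2; python3 - <<'E'
from cell import env
import cv2,numpy as np
w=env.read_camera("wrist")["image"];t=env.read_camera("scene")["image"]
cv2.imwrite("pics/w6.png",np.hstack([cv2.resize(np.clip(w[60:420,170:570].astype(float)*1.6,0,255).astype(np.uint8),(440,396)),cv2.resize(t[170:260,350:440],(360,396),interpolation=cv2.INTER_CUBIC)[:396]]))
E
```

```text
8.45 [-15.7 -11.   -8.5 132.   14.9  32.1 -29.7] [0.5221 0.1393 0.093 ] [150.8   0.4  95.4] F [-7.7 -0.8  6.1] M [-0.09  1.39 -0.05] w 0.0126
bar in tool cm [-0.03  0.15 -5.46] OUT in tool [-0.   -0.01 -1.  ] F.OUT 9.15
```

View pics/w6.png

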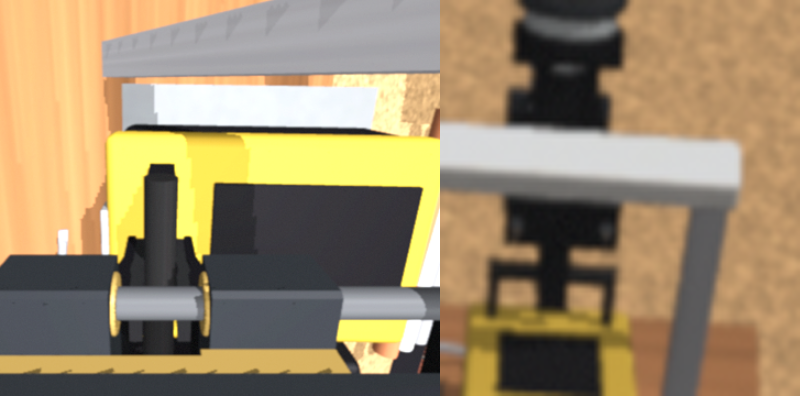

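The bar is held squarely between the fingers, and the load went through the handle because the moments stayed small. I'll let it settle and then tug in finer steps.

servo_tool --plan '[[0.0, [0, 0, 0], [0, 0, 0]], [0.0, [0, 0, 0], [0, 0, 0]]]'

```text
time_s: 8.72
tool_pos: [0.522, 0.1393, 0.0939]
tool_rot: [150.8, 0.4, 95.4]
force: [-0.8, 0.5, 0.1]
grip_width: 0.0126
```

servo_tool --plan '[[0.0, [0, 0, -0.08], [0, 0, 0]]]'

```text
time_s: 8.8
tool_pos: [0.5218, 0.1393, 0.0948]
tool_rot: [150.8, 0.4, 95.4]
force: [14.0, 3.0, -12.5]
grip_width: 0.0123
```

servo_tool --plan '[[0.0, [0, 0, -0.05], [0, 0, 0]]]'

```text
time_s: 8.88
tool_pos: [0.5217, 0.1393, 0.0948]
tool_rot: [150.8, 0.4, 95.4]
force: [15.0, 2.7, -14.6]
grip_width: 0.0124
```

servo_tool --plan '[[0.0, [0, 0, 0], [0, 0, 0]]]'

```text
time_s: 8.97
tool_pos: [0.5219, 0.1394, 0.0945]
tool_rot: [150.8, 0.4, 95.5]
force: [3.0, 0.7, -4.3]
grip_width: 0.0126
```

servo_tool --plan '[[0.0, [0, -0.04, 0.1], [0, 0, 0]]]'

```text
time_s: 9.05
tool_pos: [0.5221, 0.1394, 0.0935]
tool_rot: [150.8, 0.4, 95.5]
force: [-2.3, 0.9, 2.5]
grip_width: 0.0128
```

servo_tool --plan '[[0.0, [0, -0.04, 0.1], [0, 0, 0]]]'

```text
time_s: 9.13
tool_pos: [0.5223, 0.1394, 0.0928]
tool_rot: [150.7, 0.4, 95.5]
force: [-6.0, -1.1, 6.5]
grip_width: 0.0129
```

servo_tool --plan '[[0.0, [0, 0, 0], [0, 0, 0]]]'

```text
time_s: 9.22
tool_pos: [0.5222, 0.1393, 0.0931]
tool_rot: [150.7, 0.4, 95.4]
force: [-3.5, -0.2, 2.0]
grip_width: 0.0125
```

```bash
python3 sj.py L 0 30 0 -.052|head -2
```

```text
9.22 [-15.7 -11.1  -8.6 132.1  14.9  32.  -29.7] [0.5222 0.1393 0.0931] [150.7   0.4  95.4] F [-3.5 -0.2  2. ] M [-0.13  0.93 -0.09] w 0.0125
bar in tool cm [-0.03  0.16 -5.46] OUT in tool [-0.   -0.01 -1.  ] F.OUT 3.5
```

The moments show where the pull is blocked. Compared with the push readings, the reaction acts about 66 mm off-axis, so the gripper frame is touching the underside of the light bar with only about 1 mm of room. Pivoting about the round bar to a 20° tilt adds about 11 mm of headroom. I'll do that with a light grip.

servo_tool --plan '[[0.0, [0, -0.3, 0.05], [3.3, 0, 0]], [0.0, [0, -0.3, 0], [3.3, 0, 0]], [0.0, [0, -0.3, 0], [3.3, 0, 0]], [0.0, [0, 0, 0], [0, 0, 0]]]' --force 8

```text
time_s: 9.55
tool_pos: [0.5134, 0.1386, 0.0899]
tool_rot: [160.9, 0.4, 95.6]
force: [-2.8, 0.3, -2.3]
grip_width: 0.0135
```

```bash
python3 sj.py L 0 20 0 -.053
```

```text
9.55 [-16.9  -5.7  -5.2 124.3   7.6  43.5 -21.2] [0.5134 0.1386 0.0899] [160.9   0.4  95.6] F [-2.8  0.3 -2.3] M [-0.04  0.69 -0.05] w 0.0135
bar in tool cm [-0.03  0.13 -5.42] OUT in tool [ 0.   -0.19 -0.98] F.OUT -0.6
[[-0.02, 0.21, -0.12], [-0.92, 0.12, 0.84]]
light edge in tool cm [ -0.1   5.5 -16.6]
light edge in tool cm [ -0.2   6.3 -18.9]
```

servo_tool --plan '[[0.0, [0, 0, 0], [0, 0, 0]], [0.0, [0, 0.02, -0.1], [0, 0, 0]]]' --force 40

```text
time_s: 9.72
tool_pos: [0.5135, 0.1386, 0.0903]
tool_rot: [160.8, 0.4, 95.5]
force: [1.2, -0.1, -1.6]
grip_width: 0.0126
```

servo_tool --plan '[[0.0, [0, 0.02, -0.1], [0, 0, 0]]]'

```text
time_s: 9.8
tool_pos: [0.5134, 0.1386, 0.0912]
tool_rot: [160.7, 0.4, 95.6]
force: [2.0, 0.5, -2.7]
grip_width: 0.0124
```

servo_tool --plan '[[0.0, [0, 0.02, -0.1], [0, 0, 0]]]'

```text
time_s: 9.88
tool_pos: [0.5133, 0.1386, 0.0922]
tool_rot: [160.7, 0.4, 95.6]
force: [2.4, -0.1, -2.7]
grip_width: 0.0126
```

```bash
python3 sj.py L 0 20 0 -.053|head -2
```

```text
9.88 [-16.9  -6.1  -5.3 124.4   7.6  43.5 -21.3] [0.5133 0.1386 0.0922] [160.7   0.4  95.6] F [ 2.4 -0.1 -2.7] M [ 0.03  0.45 -0.04] w 0.0126
bar in tool cm [-0.03  0.09 -5.19] OUT in tool [ 0.   -0.18 -0.98] F.OUT -3.5
```

The lid now moves freely at about 3 N, 2.3 mm so far. I'll keep going in small steps.

servo_tool --plan '[[0.0, [0, 0.02, -0.1], [0, 0, 0]]]'

```text
time_s: 9.97
tool_pos: [0.5132, 0.1386, 0.0933]
tool_rot: [160.6, 0.4, 95.6]
force: [2.0, 0.8, -3.4]
grip_width: 0.0123
```

servo_tool --plan '[[0.0, [0, 0.02, -0.1], [0, 0, 0]]]'

```text
time_s: 10.05
tool_pos: [0.5131, 0.1386, 0.0945]
tool_rot: [160.5, 0.4, 95.6]
force: [2.2, 0.2, -3.4]
grip_width: 0.0128
```

servo_tool --plan '[[0.0, [0, 0.02, -0.1], [0, 0, 0]]]'

```text
time_s: 10.13
tool_pos: [0.513, 0.1386, 0.0957]
tool_rot: [160.5, 0.4, 95.6]
force: [3.1, 0.5, -3.8]
grip_width: 0.0126
```

```bash
python3 sj.py L 0 20 0 -.053|head -2
```

```text
10.13 [-16.9  -6.5  -5.3 124.4   7.6  43.7 -21.2] [0.513  0.1386 0.0957] [160.5   0.4  95.6] F [ 3.1  0.5 -3.8] M [ 0.    0.42 -0.03] w 0.0126
bar in tool cm [-0.04  0.02 -4.85] OUT in tool [ 0.   -0.18 -0.98] F.OUT -4.84
```

Already 5.7 mm up at a steady 4 N with no stop, so the left lid looks loose. I'll lift a bit further, past 7 mm.

servo_tool --plan '[[0.0, [0, 0.02, -0.1], [0, 0, 0]], [0.0, [0, 0.02, -0.1], [0, 0, 0]]]'

```text
time_s: 10.3
tool_pos: [0.5127, 0.1386, 0.0979]
tool_rot: [160.4, 0.4, 95.6]
force: [3.1, 1.5, -4.3]
grip_width: 0.0126
```

servo_tool --plan '[[0.0, [0, 0.02, -0.1], [0, 0, 0]], [0.0, [0, 0, 0], [0, 0, 0]]]'

```text
time_s: 10.47
tool_pos: [0.5127, 0.1385, 0.0992]
tool_rot: [160.4, 0.4, 95.6]
force: [2.1, 1.6, -2.8]
grip_width: 0.0124
```

```bash
python3 sj.py L 0 20 0 -.053|head -2
```

```text
10.47 [-16.9  -6.8  -5.3 124.2   7.5  44.1 -21.1] [0.5127 0.1385 0.0992] [160.4   0.4  95.6] F [ 2.1  1.6 -2.8] M [ 0.01  0.45 -0.01] w 0.0124
bar in tool cm [-0.03 -0.07 -4.52] OUT in tool [ 0.   -0.18 -0.98] F.OUT -3.55
```

The left lid is clearly loose: 9 mm up at about 4 N. I'll hold briefly, then lower it and press.

servo_tool --plan '[[0.0, [0, 0.01, -0.06], [0, 0, 0]], [0.0, [0, 0, 0], [0, 0, 0]], [0.0, [0, 0, 0], [0, 0, 0]], [0.0, [0, -0.05, 0.3], [0, 0, 0]], [0.0, [0, -0.05, 0.3], [0, 0, 0]], [0.0, [0, -0.05, 0.25], [0, 0, 0]]]' --force 50

```text
time_s: 10.97
tool_pos: [0.5137, 0.1386, 0.0909]
tool_rot: [160.4, 0.4, 95.6]
force: [0.5, 1.0, -1.7]
grip_width: 0.0122
```

servo_tool --plan '[[0.0, [0, -0.03, 0.15], [0, 0, 0]], [0.0, [0, -0.03, 0.15], [0, 0, 0]]]'

```text
time_s: 11.13
tool_pos: [0.5143, 0.1387, 0.0881]
tool_rot: [160.4, 0.4, 95.6]
force: [-6.5, -1.1, 9.2]
grip_width: 0.0122
```

servo_tool --plan '[[0.0, [0, -0.03, 0.15], [0, 0, 0]], [0.0, [0, -0.03, 0.15], [0, 0, 0]]]'

```text
time_s: 11.3
tool_pos: [0.5145, 0.1387, 0.0866]
tool_rot: [160.5, 0.4, 95.6]
force: [-8.2, -1.5, 7.7]
grip_width: 0.0119
```

```bash
python3 sj.py L 0 20 0 -.053|head -2
```

```text
11.3 [-16.8  -5.7  -5.4 124.8   8.   42.5 -21.6] [0.5145 0.1387 0.0866] [160.5   0.4  95.6] F [-8.2 -1.5  7.7] M [-0.38  1.06 -0.15] w 0.0119
bar in tool cm [-0.04  0.18 -5.76] OUT in tool [ 0.   -0.18 -0.98] F.OUT 10.82
```

servo_tool --plan '[[0.0, [0, -0.03, 0.15], [0, 0, 0]]]'

```text
time_s: 11.38
tool_pos: [0.5147, 0.1387, 0.086]
tool_rot: [160.4, 0.5, 95.6]
force: [-7.9, -1.9, 8.7]
grip_width: 0.0118
```

servo_tool --plan '[[0.0, [0, -0.03, 0.15], [0, 0, 0]]]'

```text
time_s: 11.47
tool_pos: [0.5147, 0.1386, 0.0855]
tool_rot: [160.5, 0.5, 95.6]
force: [-8.1, -1.9, 9.0]
grip_width: 0.0119
```

servo_tool --plan '[[0.0, [0, -0.03, 0.15], [0, 0, 0]]]'

```text
time_s: 11.55
tool_pos: [0.5149, 0.1386, 0.0851]
tool_rot: [160.4, 0.5, 95.6]
force: [-8.0, -1.8, 9.2]
grip_width: 0.0123
```

servo_tool --plan '[[0.0, [0, -0.03, 0.2], [0, 0, 0]]]'

```text
time_s: 11.63
tool_pos: [0.515, 0.1387, 0.0842]
tool_rot: [160.4, 0.5, 95.6]
force: [-10.7, -2.1, 14.9]
grip_width: 0.0122
```

servo_tool --plan '[[0.0, [0, -0.03, 0.2], [0, 0, 0]]]'

```text
time_s: 11.72
tool_pos: [0.5151, 0.1387, 0.0839]
tool_rot: [160.5, 0.5, 95.5]
force: [-16.8, -3.9, 21.8]
grip_width: 0.0122
```

servo_tool --plan '[[0.0, [0, -0.03, 0.2], [0, 0, 0]]]'

```text
time_s: 11.8
tool_pos: [0.5151, 0.1386, 0.0839]
tool_rot: [160.5, 0.6, 95.5]
force: [-16.2, -3.8, 20.7]
grip_width: 0.0119
```

The lid stopped dead at z=.0839 with about 27 N. I'll verify with a gentle re-tug: if caught, it should stop about 4 mm above rest.

servo_tool --plan '[[0.0, [0, 0.05, -0.3], [0, 0, 0]], [0.0, [0, 0.05, -0.3], [0, 0, 0]], [0.0, [0, 0.03, -0.15], [0, 0, 0]], [0.0, [0, 0.02, -0.1], [0, 0, 0]]]'

```text
time_s: 12.13
tool_pos: [0.5134, 0.1384, 0.0936]
tool_rot: [160.5, 0.6, 95.5]
force: [2.2, 0.5, -3.2]
grip_width: 0.012
```

servo_tool --plan '[[0.0, [0, 0.02, -0.1], [0, 0, 0]], [0.0, [0, 0.02, -0.1], [0, 0, 0]]]'

```text
time_s: 12.3
tool_pos: [0.5132, 0.1384, 0.0941]
tool_rot: [160.5, 0.6, 95.5]
force: [8.7, 1.7, -12.2]
grip_width: 0.0122
```

servo_tool --plan '[[0.0, [0, 0.02, -0.1], [0, 0, 0]]]'

```text
time_s: 12.38
tool_pos: [0.5132, 0.1384, 0.094]
tool_rot: [160.5, 0.6, 95.5]
force: [6.7, 1.4, -9.2]
grip_width: 0.0118
```

```bash
python3 sj.py L 0 20 0 -.053|head -2
```

```text
12.38 [-16.9  -6.3  -5.4 124.4   7.9  43.6 -21.6] [0.5132 0.1384 0.094 ] [160.5   0.6  95.5] F [ 6.7  1.4 -9.2] M [ 0.18 -0.02  0.03] w 0.0118
bar in tool cm [-0.03  0.05 -5.02] OUT in tool [-0.   -0.18 -0.98] F.OUT -11.36
```

The catch is home: the lid stopped dead about 4 mm up at 11 N. Now I'll lower it, release, and exit the same way, opening while sliding down-slope and rotating back to 30°.

servo_tool --plan '[[0.0, [0, -0.07, 0.35], [0, 0, 0]], [1.0, [0, 0, 0], [0, 0, 0]], [1.0, [0, 0, 0], [0, 0, 0]], [1.0, [0, -0.1, 0], [-1, 0, 0]], [1.0, [0, -0.15, 0], [-1.5, 0, 0]], [1.0, [0, -0.15, 0], [-1.5, 0, 0]], [1.0, [0, -0.15, 0], [-1.5, 0, 0]], [1.0, [0, -0.2, 0], [-1.5, 0, 0]], [1.0, [0, -0.2, 0], [-1.5, 0, 0]]]'

```text
time_s: 13.13
tool_pos: [0.508, 0.1387, 0.0891]
tool_rot: [151.1, 0.5, 95.6]
force: [-0.7, 0.4, 0.0]
grip_width: 0.0575
```

```bash
python3 sj.py L 0 30 .03 -.053
```

```text
13.13 [-16.2 -12.4  -8.7 133.5  14.8  32.4 -30.1] [0.508  0.1387 0.0891] [151.1   0.5  95.6] F [-0.7  0.4  0. ] M [-0.18  0.61 -0.04] w 0.0575
bar in tool cm [-0.11  1.56 -5.13] OUT in tool [-0.   -0.02 -1.  ] F.OUT 0.34
[[-0.05, -1.34, 0.23], [-1.12, 0.04, 0.94]]
light edge in tool cm [ -0.2   8.7 -15.3]
light edge in tool cm [ -0.3   9.9 -17.4]
```

Released cleanly. With the jaws wide open the fingers straddle the whole row of bars, so I can slide sideways along the stand to the middle handle.

servo_tool --plan '[[1.0, [-1, 0, -0.2], [0, 0, 0]], [0.85, [-2.5, 0, -0.1], [0, 0, 0]], [0.85, [-2.5, 0, 0], [0, 0, 0]], [0.85, [-2.5, 0, 0], [0, 0, 0]], [0.85, [0, 0, 0], [0, 0, 0]]]'

```text
time_s: 13.55
tool_pos: [0.5128, 0.0531, 0.0933]
tool_rot: [150.7, 0.6, 96.1]
force: [0.5, -0.5, -0.2]
grip_width: 0.0734
```

```bash
python3 sj.py M 0 27 .012 -.051
```

```text
13.55 [-15.1 -16.    3.4 135.8   8.   31.3 -11.1] [0.5128 0.0531 0.0933] [150.7   0.6  96.1] F [ 0.5 -0.5 -0.2] M [-0.15  0.62  0.  ] w 0.0734
bar in tool cm [-6.44  1.49 -4.61] OUT in tool [ 0.   -0.01 -1.  ] F.OUT -0.39
[[-1.6, 0.02, 0.11], [0.57, -0.02, 0.35]]
[[-1.6, 0.03, 0.11], [0.57, -0.02, 0.35]]
[[-1.6, 0.04, 0.11], [0.57, -0.02, 0.35]]
[[-1.6, 0.05, 0.11], [0.57, -0.02, 0.35]]
light edge in tool cm [ -6.6   8.7 -14.7]
light edge in tool cm [ -6.6   9.9 -16.8]
```

servo_tool --plan '[[0.8, [-1.6, 0, 0.2], [0.8, 0, 0.3]], [0.8, [-1.6, 0, 0.2], [0.8, 0, 0.3]], [0.8, [-1.6, 0.1, 0.2], [0.8, 0, 0.3]], [0.8, [-1.6, 0.1, 0.1], [0.8, 0, 0.3]], [0.8, [0, 0, 0], [0, 0, 0]]]'

```text
time_s: 13.97
tool_pos: [0.5244, -0.0122, 0.0905]
tool_rot: [153.6, 0.0, 95.0]
force: [-0.1, 0.4, -0.4]
grip_width: 0.0695
```

```bash
python3 sj.py M 0 20 0 -.053
```

```text
13.97 [-15.  -13.2  13.7 132.5   2.3  34.    2.5] [ 0.5244 -0.0122  0.0905] [153.6   0.   95. ] F [-0.1  0.4 -0.4] M [-0.15  0.59  0.02] w 0.0695
bar in tool cm [ 0.19  0.98 -5.21] OUT in tool [ 0.   -0.06 -1.  ] F.OUT -0.34
[[0.19, 0.39, 0.06], [6.37, -0.05, 0.15]]
light edge in tool cm [  0.2   7.7 -15.7]
light edge in tool cm [  0.2   8.8 -17.8]
```

servo_tool --plan '[[0.0, [0.2, 0.3, 0], [0, 0, 0]], [0.0, [0, 0.3, 0], [0, 0, 0]], [0.0, [0, 0.3, 0], [0, 0, 0]], [0.0, [0, 0, 0], [0, 0, 0]], [0.0, [0, 0, 0], [0, 0, 0]], [0.0, [0, 0, 0], [0, 0, 0]], [0.0, [0, -0.15, 0], [1.6, 0, 0]], [0.0, [0, -0.15, 0], [1.6, 0, 0]], [0.0, [0, -0.15, 0], [1.6, 0, 0]], [0.0, [0, -0.15, 0], [1.6, 0, 0]], [0.0, [0, 0, 0], [0, 0, 0]], [0.0, [0, 0, 0], [0, 0, 0]]]' --force 15

```text
time_s: 14.97
tool_pos: [0.5253, -0.0044, 0.0916]
tool_rot: [160.2, 0.0, 95.3]
force: [-1.2, -1.1, 1.3]
grip_width: 0.0134
```

```bash
python3 sj.py M 0 20 0 -.053
```

```text
14.97 [-15.8  -8.5  13.4 126.4   1.4  42.1   2.3] [ 0.5253 -0.0044  0.0916] [160.2   0.   95.3] F [-1.2 -1.1  1.3] M [-0.24  0.48 -0.1 ] w 0.0134
bar in tool cm [-0.57  0.19 -5.23] OUT in tool [ 0.   -0.18 -0.98] F.OUT 1.8
[[-0.58, 0.21, 0.07], [-0.24, -0.14, 0.52]]
light edge in tool cm [ -0.6   5.7 -16.4]
light edge in tool cm [ -0.6   6.5 -18.6]
```

servo_tool --plan '[[0.0, [0, 0, 0], [0, 0, 0]], [0.0, [0, 0.02, -0.1], [0, 0, 0]], [0.0, [0, 0.02, -0.1], [0, 0, 0]], [0.0, [0, 0.02, -0.1], [0, 0, 0]]]' --force 40

```text
time_s: 15.3
tool_pos: [0.525, -0.0044, 0.0946]
tool_rot: [160.1, 0.0, 95.3]
force: [3.0, -0.4, -1.9]
grip_width: 0.0127
```

servo_tool --plan '[[0.0, [0, 0.02, -0.1], [0, 0, 0]]]'

```text
time_s: 15.38
tool_pos: [0.5248, -0.0044, 0.0956]
tool_rot: [160.0, 0.0, 95.3]
force: [3.9, -0.3, -2.9]
grip_width: 0.0126
```

servo_tool --plan '[[0.0, [0, 0.02, -0.1], [0, 0, 0]]]'

```text
time_s: 15.47
tool_pos: [0.5248, -0.0044, 0.0964]
tool_rot: [160.0, 0.0, 95.3]
force: [12.3, -0.3, -14.2]
grip_width: 0.0127
```

servo_tool --plan '[[0.0, [0, 0.02, -0.1], [0, 0, 0]]]'

```text
time_s: 15.55
tool_pos: [0.5248, -0.0045, 0.0965]
tool_rot: [159.9, 0.1, 95.3]
force: [14.2, 0.8, -17.2]
grip_width: 0.013
```

The middle lid stopped dead at about 4 mm with 22 N, so it is caught. Next I'll lower it, release, and slide right.

servo_tool --plan '[[0.0, [0, 0, 0], [0, 0, 0]], [0.0, [0, -0.09, 0.45], [0, 0, 0]], [0.8, [0, 0, 0], [0, 0, 0]], [0.8, [0, 0, 0], [0, 0, 0]], [0.8, [0, 0, 0], [-1, 0, 0]], [0.8, [0, 0, 0], [-1.5, 0, 0]], [0.8, [0, -0.1, 0], [-1.5, 0, 0]], [0.8, [0, -0.15, 0], [-1.5, 0, 0]], [0.8, [0, -0.2, 0], [-1.5, 0, 0]], [0.8, [0, -0.2, 0], [0, 0, 0]], [0.8, [0, 0, 0], [0, 0, 0]]]'

```text
time_s: 16.47
tool_pos: [0.5176, -0.0034, 0.0884]
tool_rot: [152.5, 0.0, 95.5]
force: [0.6, -0.5, 1.1]
grip_width: 0.0643
```

```bash
python3 sj.py R 0 27 .01 -.051
```

```text
16.47 [-14.6 -14.7  12.3 134.4   2.8  32.6   1.5] [ 0.5176 -0.0034  0.0884] [152.5   0.   95.5] F [ 0.6 -0.5  1.1] M [-0.13  0.62  0.  ] w 0.0643
bar in tool cm [-15.68   1.55  -5.17] OUT in tool [ 0.01 -0.04 -1.  ] F.OUT 0.7
[[-1.96, 0.06, -0.01], [0.06, -0.04, 0.07]]
[[-1.96, 0.07, -0.01], [0.06, -0.04, 0.07]]
[[-1.96, 0.07, -0.01], [0.06, -0.04, 0.07]]
[[-1.96, 0.07, -0.01], [0.06, -0.04, 0.07]]
[[-1.96, 0.07, -0.01], [0.06, -0.04, 0.07]]
[[-1.96, 0.08, -0.0], [0.06, -0.04, 0.07]]
[[-1.96, 0.08, -0.0], [0.06, -0.04, 0.07]]
[[-1.96, 0.08, -0.0], [0.06, -0.04, 0.07]]
light edge in tool cm [-15.7   8.5 -15.5]
light edge in tool cm [-15.7   9.6 -17.6]
```

servo_tool --plan '[[0.8, [-2, 0, 0], [0, 0, 0]], [0.8, [-2, 0.1, 0], [0, 0, 0]], [0.8, [-2, 0.1, 0], [0, 0, 0]], [0.8, [-2, 0.1, 0], [0, 0, 0]], [0.8, [0, 0, 0], [0, 0, 0]]]'

```text
time_s: 16.88
tool_pos: [0.5298, -0.0845, 0.0921]
tool_rot: [152.4, 0.1, 95.8]
force: [0.4, 0.7, 0.8]
grip_width: 0.0695
```

```bash
python3 sj.py R 0 27 .01 -.051
```

```text
16.88 [-14.9 -12.7  25.1 131.6  -4.   33.4  19.4] [ 0.5298 -0.0845  0.0921] [1.524e+02 1.000e-01 9.580e+01] F [0.4 0.7 0.8] M [-0.16  0.55 -0.04] w 0.0695
bar in tool cm [-7.5   0.96 -5.06] OUT in tool [ 0.01 -0.04 -1.  ] F.OUT 0.45
[[-1.88, -0.02, 0.01], [0.15, -0.09, 0.23]]
[[-1.88, -0.02, 0.01], [0.15, -0.09, 0.23]]
[[-1.88, -0.01, 0.01], [0.15, -0.09, 0.23]]
[[-1.88, -0.0, 0.02], [0.15, -0.09, 0.23]]
light edge in tool cm [ -7.5   7.9 -15.4]
light edge in tool cm [ -7.5   9.  -17.5]
```

servo_tool --plan '[[0.8, [-1.9, 0, 0], [0, 0, 0.2]], [0.8, [-1.9, 0, 0], [0, 0, 0.2]], [0.8, [-1.9, 0, 0], [0, 0, 0.2]], [0.8, [-1.8, 0, 0], [0, 0, 0.2]], [0.8, [0, 0, 0], [0, 0, 0]]]'

```text
time_s: 17.3
tool_pos: [0.5394, -0.1605, 0.094]
tool_rot: [152.4, -0.3, 95.2]
force: [1.5, 0.1, -0.9]
grip_width: 0.0697
```

```bash
python3 sj.py R 0 20 0 -.053
```

```text
17.3 [-15.4  -8.6  36.6 127.6 -12.8  35.2  35.9] [ 0.5394 -0.1605  0.094 ] [152.4  -0.3  95.2] F [ 1.5  0.1 -0.9] M [-0.08  0.57 -0.04] w 0.0697
bar in tool cm [ 0.17  0.71 -4.98] OUT in tool [ 0.01 -0.04 -1.  ] F.OUT -1.51
[[0.07, 0.0, 0.13], [3.82, -0.2, 0.12]]
[[0.07, 0.01, 0.13], [3.82, -0.2, 0.12]]
light edge in tool cm [  0.2   7.7 -15.3]
light edge in tool cm [  0.2   8.8 -17.4]
```

servo_tool --plan '[[0.0, [0.2, 0.2, 0.15], [0, 0, 0]], [0.0, [0, 0.2, 0.1], [0, 0, 0]], [0.0, [0, 0.2, 0], [0, 0, 0]], [0.0, [0, 0, 0], [0, 0, 0]], [0.0, [0, 0, 0], [0, 0, 0]], [0.0, [0, 0, 0], [0, 0, 0]], [0.0, [0, -0.17, 0], [1.9, 0, 0]], [0.0, [0, -0.17, 0], [1.9, 0, 0]], [0.0, [0, -0.17, 0], [1.9, 0, 0]], [0.0, [0, -0.17, 0], [1.9, 0, 0]], [0.0, [0, 0, 0], [0, 0, 0]], [0.0, [0, 0, 0], [0, 0, 0]]]' --force 15

```text
time_s: 18.3
tool_pos: [0.5377, -0.1507, 0.0899]
tool_rot: [160.6, -0.4, 95.6]
force: [-0.7, -0.1, 1.5]
grip_width: 0.0135
```

```bash
python3 sj.py R 0 20 0 -.053
```

```text
18.3 [-16.1  -3.2  34.4 121.4  -9.3  43.9  29.9] [ 0.5377 -0.1507  0.0899] [160.6  -0.4  95.6] F [-0.7 -0.1  1.5] M [-0.21  0.52 -0.03] w 0.0135
bar in tool cm [-0.79  0.2  -5.41] OUT in tool [ 0.01 -0.18 -0.98] F.OUT 1.62
[[-0.85, 0.25, -0.11], [-0.57, -0.69, 0.63]]
light edge in tool cm [ -0.7   5.6 -16.6]
light edge in tool cm [ -0.7   6.4 -18.8]
```

servo_tool --plan '[[0.0, [0, 0, 0], [0, 0, 0]], [0.0, [0, 0.02, -0.1], [0, 0, 0]], [0.0, [0, 0.02, -0.1], [0, 0, 0]], [0.0, [0, 0.02, -0.1], [0, 0, 0]]]' --force 40

```text
time_s: 18.63
tool_pos: [0.5375, -0.1507, 0.0929]
tool_rot: [160.3, -0.5, 95.6]
force: [2.6, -1.0, -2.0]
grip_width: 0.0127
```

servo_tool --plan '[[0.0, [0, 0.02, -0.1], [0, 0, 0]]]'

```text
time_s: 18.72
tool_pos: [0.5373, -0.1507, 0.094]
tool_rot: [160.3, -0.5, 95.6]
force: [3.5, -0.1, -2.5]
grip_width: 0.0126
```

servo_tool --plan '[[0.0, [0, 0.02, -0.1], [0, 0, 0]]]'

```text
time_s: 18.8
tool_pos: [0.5373, -0.1507, 0.0947]
tool_rot: [160.3, -0.4, 95.5]
force: [10.6, -1.2, -14.6]
grip_width: 0.0128
```

servo_tool --plan '[[0.0, [0, 0.02, -0.1], [0, 0, 0]]]'

```text
time_s: 18.88
tool_pos: [0.5372, -0.1508, 0.0948]
tool_rot: [160.3, -0.4, 95.5]
force: [12.3, -3.5, -17.3]
grip_width: 0.0124
```

The right lid is also caught: it stopped dead at about 4.5 mm with 21 N. I'll lower it, release, and exit with the jaws fully open.

servo_tool --plan '[[0.0, [0, 0, 0], [0, 0, 0]], [0.0, [0, -0.09, 0.45], [0, 0, 0]], [1.0, [0, 0, 0], [0, 0, 0]], [1.0, [0, 0, 0], [0, 0, 0]], [1.0, [0, 0, 0], [-1.5, 0, 0]], [1.0, [0, 0, 0], [-1.5, 0, 0]], [1.0, [0, -0.1, 0], [-1.5, 0, 0]], [1.0, [0, -0.2, 0], [-1.5, 0, 0]], [1.0, [0, -0.2, 0], [-1.5, 0, 0]], [1.0, [0, -0.2, 0], [-1.5, 0, 0]], [1.0, [0, -0.2, 0], [-1, 0, 0]], [1.0, [0, -0.2, 0], [0, 0, 0]], [1.0, [0, -0.2, 0], [0, 0, 0]], [1.0, [0, -0.2, 0], [0, 0, 0]], [1.0, [0, -0.2, 0], [0, 0, 0]], [1.0, [0, 0, 0], [0, 0, 0]]]'

```text
time_s: 20.22
tool_pos: [0.5229, -0.1491, 0.0833]
tool_rot: [149.8, -0.5, 95.8]
force: [0.1, 0.3, -0.3]
grip_width: 0.0864
```

```bash
python3 sj.py R 0 32 .031 -.02
```

```text
20.22 [-15.4 -12.   36.9 132.3 -13.7  31.4  38.4] [ 0.5229 -0.1491  0.0833] [149.8  -0.5  95.8] F [ 0.1  0.3 -0.3] M [-0.19  0.63 -0.02] w 0.0864
bar in tool cm [-1.08  2.79 -5.12] OUT in tool [ 0.02  0.   -1.  ] F.OUT -0.32
[[-0.54, -0.12, -1.51], [-0.9, -0.5, 0.3]]
[[-0.55, -0.09, -1.51], [-0.9, -0.5, 0.3]]
light edge in tool cm [ -1.   10.2 -15.1]
light edge in tool cm [ -1.   11.4 -17.2]
```

servo_tool --plan '[[1.0, [0, 0, -0.7], [0, 0, 0]], [1.0, [0, 0, -0.7], [0, 0, 0]], [1.0, [0, 0, -0.7], [0, 0, 0]], [1.0, [0, 0, -0.7], [0, 0, 0]], [1.0, [0, 0, 0], [0, 0, 0]]]'

```text
time_s: 20.63
tool_pos: [0.5086, -0.1511, 0.1109]
tool_rot: [149.8, -0.4, 95.9]
force: [0.3, 0.3, 0.9]
grip_width: 0.0873
```

```bash
python3 sj.py R 0 30 .06 0.0
```

```text
20.63 [-10.1 -16.1  31.7 131.9 -10.1  35.6  35.2] [ 0.5086 -0.1511  0.1109] [149.8  -0.4  95.9] F [0.3 0.3 0.9] M [-0.22  0.6  -0.04] w 0.0873
bar in tool cm [-1.05  2.65 -2.  ] OUT in tool [ 0.02  0.   -1.  ] F.OUT 0.61
[[-0.33, -1.11, -0.67], [0.07, -0.3, 0.24]]
[[-0.33, -1.11, -0.67], [0.07, -0.3, 0.24]]
[[-0.34, -1.11, -0.67], [0.07, -0.3, 0.24]]
light edge in tool cm [ -1.   10.1 -12. ]
light edge in tool cm [ -1.   11.3 -14. ]
```

servo_tool --plan '[[1.0, [0, 0, -0.6], [0, 0, 0]], [1.0, [0, 0, -0.5], [0, 0, 0]], [1.0, [0, 0, 0], [0, 0, 0]], [1.0, [0, 0, 0], [0, 0, 0]]]'

```text
time_s: 20.97
tool_pos: [0.5035, -0.1527, 0.1234]
tool_rot: [149.6, -0.3, 95.8]
force: [-0.3, 0.2, -0.3]
grip_width: 0.0868
```

```bash
python3 sj.py R 0 30 .06 0.0 | head -2; python3 - <<'E'
from h import *
from cell import env
t=env.read_camera("top")["image"];s=env.read_camera("scene")["image"]
a=cv2.imread("pics/top0.png")
print("diff px bystanders top:",{n:int((cv2.absdiff(a,t)[y0:y1,x0:x1].max(2)>40).sum()) for n,(x0,x1,y0,y1) in dict(jar=(215,240,208,238),tape=(400,428,198,222),mug=(120,168,235,270),wrench=(145,170,284,350),spray=(475,515,222,258),hammer=(472,528,258,342),screw=(280,352,282,296)).items()})
cv2.imwrite("pics/end.png",np.hstack([cv2.resize(t[190:320,190:450],(480,240)),cv2.resize(s[170:300,200:450],(480,240))])[:, :800] if False else np.vstack([cv2.resize(t[190:320,190:450],(560,280)),cv2.resize(s[170:300,200:450],(560,290))]))
E
```

```text
20.97 [ -3.9 -16.8  26.3 131.5 -11.7  37.4  36.5] [ 0.5035 -0.1527  0.1234] [149.6  -0.3  95.8] F [-0.3  0.2 -0.3] M [-0.16  0.65  0.05] w 0.0868
bar in tool cm [-0.96  2.48 -0.64] OUT in tool [ 0.01  0.01 -1.  ] F.OUT -0.14
diff px bystanders top: {'jar': 0, 'tape': 0, 'mug': 0, 'wrench': 0, 'spray': 0, 'hammer': 1656, 'screw': 0}
```

View pics/end.png

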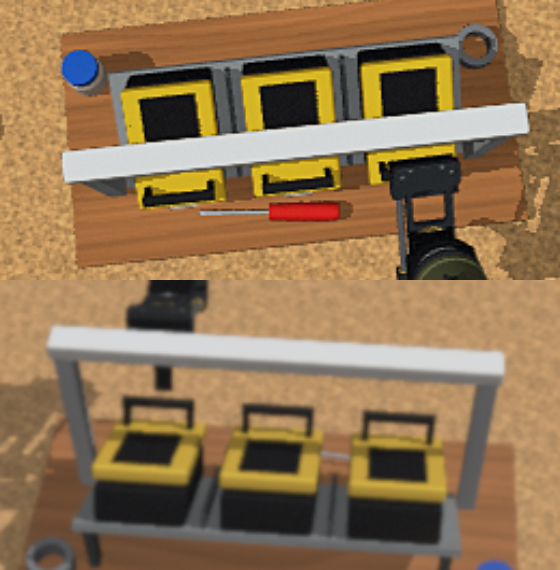

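The final view shows all lids shut and the gripper clear of the handles. The bystanders are unchanged in the picture. The one exception is the hammer region, where the changed pixels look like the arm's shadow; the arm was never near it. Handing in.

```bash
python3 -c "
from cell import env
env.sign_off()"
```

```text
the job is handed in; nothing more can be done
```

I tugged all three lids from left to right; the left one was loose, and I pressed it until its catch went home. I then handed the job in at about 21 s of the 48 s allowed; no verdict is shown.

- **Left:** the lid rose about 9 mm at a steady 4 N, so it was loose. I pressed it down to a dead stop, reading about 27 N there (above the 7–14 N stated). A second tug then stopped dead about 4 mm above rest at 11 N, so the catch is home.
- **Middle and right:** each stopped dead after about 4–5 mm, at roughly 21 N, so both were already caught. I lowered both back to rest and released them.

**Last checks:** the gripper was open and clear of the handles, with no contact force, and all lids looked shut. In the top picture the jar, tape, mug, wrench, spray can and screwdriver showed no change. The hammer area did change, which I put down to the arm's shadow because the arm never went near it; I did not confirm that.

**What went wrong or disagreed:**
- **Light bar contact:** on my first tug of the left lid, at 30° tilt, the gripper's frame touched the underside of the light bar. The wrist force briefly reached about 45–47 N. I relieved it within one step and changed to a tilt of about 20°. I cannot rule out that the contact passed the 40 N limit on the gripper's body.
- **Fingertip position:** the fingertips appeared to be about 33 mm behind the reported tool point. I allowed for this in every grasp.

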